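# Berth the hulls on the turning stand and give it one full turn

### The arm

A 6-joint arm with a two-finger parallel gripper is mounted at the origin on the work surface. World frame = base frame: x ahead of the robot, y to its left, z up, the work surface at z = 0. Lengths are in m, angles in rad, forces in N, time in s.
With the tool pointing down it reaches from about 0.275 to 0.825 m from the base axis. Payload 5.2 kg.
Tool frame: the origin (TCP) lies midway between the tips of the shut fingers; the grasp point (between the pads) lies 19 mm behind it; z points along the fingers, y is the line along which they close (so a half turn about z gives the same grasp; the last joint's range is limited). The gripper opens to 93 mm and grips with 3 to 60 N. Pads are 15 mm wide; open, the fingers measure 128 mm over their backs; the gripper's body (75 mm by 188 mm) begins 65 mm behind the grasp point.
Start: joints at [-1.448, 0.259, 1.535, -0, 1.348, -0.203], TCP at [0.176, -0.521, 0.219] pointing down, gripper open.
Joint ranges: [-3.14, 3.14], [-0.91, 2.08], [0.19, 2.58], [-1.22, 4.36], [0.22, 2.71], [-3.12, 3.12]. Speed limits (rad/s): [2.57, 2.57, 3.14, 3.14, 3.14, 3.14].

### API

Orientations are given as [roll, pitch, yaw] about the fixed x, y, z axes, in that order (R = Rz(yaw) Ry(pitch) Rx(roll)).
In Python, from workcell import state, viewer, order gives the robot as it stands. The module is installed in compiled form; this text tells all that it offers.
- The arm moves only by the tool send_rows, never from a script. Its argument "moves" is a list of rows, each a list of 3 entries, a list of its own where there are three numbers: the shift along the tool's x, y, z in mm, then the turn, a rotation vector about the tool's x, y, z in rad, then the gripper command: -1 is shut, 1 is fully open, values between are in proportion. A call has 1 to 12 rows; each row is the pose to reach, as a shift and turn from the pose commanded when the call began, along the tool's axes at that moment; what a row does not reach only later rows make up. A row lasts 1/8 s, in which the tool goes at most 62.5 mm and 10.7 degrees, less where a joint would pass 70% of its speed; a pose out of reach is approached as far as the arm can. A call with a gripper value outside its range is refused whole. The fingers move at their own pace and stop on an object; "newtons" is the grip in N (left out, the last holds). Time passes only in rows, so rows that repeat a pose let the fingers close. It gives the time, the measured TCP pose, the force, the opening and the grip force at its end, in the units of the state.
- state(): the state, without advancing time (a new reading comes with each control period).
- viewer.grab_frame(name): name is "scene" or "top" or "wrist"; returns (picture, depth): 384x512x3 uint8, blue, green, red; 384x512 float32, m along the optical axis (not along the pixel's ray), 0 where there is no reading.
- viewer.calibration(name): a dict with "fx", "fy", "cx", "cy" (pixels), "distortion" ([k1, k2, p1, p2, k3] as OpenCV has them; the pictures are not rectified), "extrinsics" (4x4, takes a point from camera to world coordinates); the wrist camera has in their place "mount" (4x4, takes a point from camera to tool coordinates, whose origin is the TCP and whose axes are the flange's). Camera axes: x right, y down, z forward; pixel columns grow to the right and rows downward; lengths in m; the calibration is good to about 2 mm. A picture is of the moment at which its call begins: read the wrist's pose just before it. calibration takes no time and is no camera call.
- order.sign_off(): hands the job in; it is judged then, once.
The state is a dict: "t": time; "joint_pos": joint angles; "joint_velocities": joint speeds; "joint_efforts": joint torques, N m; "tool_pos": TCP position; "tool_rot": TCP orientation; "force": force on the tool from outside, world axes, zero at the start; "ft_torque": the same for the moment, N m; "finger_gap": finger opening in m; "grip_force": force on a finger pad.
Only numpy, scipy, OpenCV 4.12 (cv2) and the standard library are available. Lean on these libraries where they do the work, as an engineer would, in place of code of your own. Each camera call takes 0.05 s, during which the arm holds its last target. There are 200 camera calls.

### The job

Load every black hull on the desk onto the slotted oak turning stand: slide its brass foot into the slot from the open end, and push the hulls up so that the first sits against the stop block and the others stand close behind it without gaps. When all are in, turn the stand steadily by its knob through one full turn, either way round, so that every side passes the lamp, and leave its white mark back at the brass pointer. Leave the other things on the desk where they lie.

Things in the scene. Friction and masses are not known exactly. Their poses are not given: they have to be found in the camera images.
- stand: turning stand: an iron foot fixed to the desk carries a round oak wheel, 300 mm across, top 50 mm above the desk, turning about a vertical axle. Origin on the desk under the axle. A brass pointer, fixed to the foot, stands just outside the rim. On the wheel, along a diameter, lies a slotted oak rail 52 mm wide with brass lips, its top 71 mm above the desk
- wheel (a joint): angle of the wheel, rad, 0 at the start (white mark at the pointer), growing anticlockwise seen from above; no end stops, it counts on past a full turn (6.283); a light friction of 0.1 N m holds it where it is left
- slot_mouth (a point): middle of the slot's floor at its open end, 56 mm above the desk; turns with the wheel. Slot: 36 mm wide, 10 high, under two lips 5 thick with a 16 mm gap between them, so a foot enters only here, at floor level. The last 22 mm flare out, to 8 mm more on each side, and the floor's edge slopes down over the last 15 mm
- slot_stop (a point): middle of the slot's floor at the face of the dark stop block that closes the far end, 278 mm from the mouth (room for four hulls); x axis along the slot from mouth to stop, z up; turns with the wheel. The block's top is 78 mm above the desk
- knob_grip (a point): on the axis of the upright black knob, 95 mm above the desk; the knob is 22 mm thick, from 53 to 115 mm above the desk, 122 mm from the axle, and spins freely on its own pin; it turns with the wheel
- white_mark (a point): white stripe at the wheel's rim, opposite the knob, 50 mm above the desk
- pointer (a point): tip of the fixed brass pointer beside the rim, 50 mm above the desk
- hull_a_mid (a point): middle of a black model hull with pine deck on a flat brass foot; 66 mm long (x axis, bow +x), 53 tall, upright (z up). Point is 38 mm above the foot's underside, over its centre. Foot: plate 66 x 32, 6 thick; neck 10 wide, 44 long, up to 19 mm; then the hull, 34 mm wide. 0.16 kg. 3 or 4 of the 4 hulls are present (absent: None)
- hull_b_mid (a point): same point of a hull just like hull_a. To grip: its sides are flat and upright from 26 mm behind this point to 14 mm ahead of it, so close across the 34 mm width; keep the fingertips 18 mm or more above the foot's underside, to clear the slot's lips
- hull_c_mid (a point): same point of a hull just like hull_a. All hulls have a heavy foot and are hard to tip over; either end may lead into the slot, and any hull may take any place in the row
- hull_d_mid (a point): same point of a hull just like hull_a
- tweezers_a: brass tweezers with bent tips, 145 mm long, 12 mm high; origin on its underside; leave alone
- tweezers_b: second pair of brass tweezers, the same; origin on its underside; leave alone
- probe: bone-handled probe, 170 mm long, 12 mm high; origin on its underside; leave alone
- varnish: varnish jar, 42 mm across, 58 mm tall, black cap; origin on its underside; leave alone
- paint: paint jar, 36 mm across, 45 mm tall, red cap; origin on its underside; leave alone
- cork: tapered bottle cork, 30 mm across, 34 mm tall, standing; origin on its underside; leave alone
- brush: paint brush, 160 mm long, lying; origin on its underside; leave alone

How it is judged:
On the way, in this order (a step that is already met when the one before it is completed fails the run):
1. every hull present stands in the slot, the row closed up to the stop block (y of hull_a_mid in the frame of slot_stop between -0.005 and 0.005 m and z of hull_a_mid in the frame of slot_stop between 0.033 and 0.044 m and x of each of hull_a_mid, hull_b_mid, hull_c_mid, hull_d_mid in the frame of slot_stop below -0.028 m and angle between the x axis of each of hull_a_mid, hull_b_mid, hull_c_mid, hull_d_mid and the x axis of slot_stop, either way round below 0.1 rad and angle between each of hull_a_mid, hull_b_mid, hull_c_mid, hull_d_mid's own z axis and vertical below 0.1 rad and (x of hull_a_mid in the frame of slot_stop above -0.04 m or (x of hull_a_mid in the frame of slot_stop above -0.109 m and x of any of hull_b_mid, hull_c_mid, hull_d_mid in the frame of slot_stop above -0.04 m) or (x of hull_a_mid in the frame of slot_stop above -0.178 m and x of any of hull_b_mid, hull_c_mid, hull_d_mid in the frame of slot_stop above -0.109 m) or (x of hull_a_mid in the frame of slot_stop above -0.247 m and x of any of hull_b_mid, hull_c_mid, hull_d_mid in the frame of slot_stop above -0.178 m)) and y of hull_b_mid in the frame of slot_stop between -0.005 and 0.005 m and z of hull_b_mid in the frame of slot_stop between 0.033 and 0.044 m and (x of hull_b_mid in the frame of slot_stop above -0.04 m or (x of hull_b_mid in the frame of slot_stop above -0.109 m and x of any of hull_a_mid, hull_c_mid, hull_d_mid in the frame of slot_stop above -0.04 m) or (x of hull_b_mid in the frame of slot_stop above -0.178 m and x of any of hull_a_mid, hull_c_mid, hull_d_mid in the frame of slot_stop above -0.109 m) or (x of hull_b_mid in the frame of slot_stop above -0.247 m and x of any of hull_a_mid, hull_c_mid, hull_d_mid in the frame of slot_stop above -0.178 m)) and y of hull_c_mid in the frame of slot_stop between -0.005 and 0.005 m and z of hull_c_mid in the frame of slot_stop between 0.033 and 0.044 m and (x of hull_c_mid in the frame of slot_stop above -0.04 m or (x of hull_c_mid in the frame of slot_stop above -0.109 m and x of any of hull_a_mid, hull_b_mid, hull_d_mid in the frame of slot_stop above -0.04 m) or (x of hull_c_mid in the frame of slot_stop above -0.178 m and x of any of hull_a_mid, hull_b_mid, hull_d_mid in the frame of slot_stop above -0.109 m) or (x of hull_c_mid in the frame of slot_stop above -0.247 m and x of any of hull_a_mid, hull_b_mid, hull_d_mid in the frame of slot_stop above -0.178 m)) and y of hull_d_mid in the frame of slot_stop between -0.005 and 0.005 m and z of hull_d_mid in the frame of slot_stop between 0.033 and 0.044 m and (x of hull_d_mid in the frame of slot_stop above -0.04 m or (x of hull_d_mid in the frame of slot_stop above -0.109 m and x of any of hull_a_mid, hull_b_mid, hull_c_mid in the frame of slot_stop above -0.04 m) or (x of hull_d_mid in the frame of slot_stop above -0.178 m and x of any of hull_a_mid, hull_b_mid, hull_c_mid in the frame of slot_stop above -0.109 m) or (x of hull_d_mid in the frame of slot_stop above -0.247 m and x of any of hull_a_mid, hull_b_mid, hull_c_mid in the frame of slot_stop above -0.178 m))), for 0.2 s.
2. the wheel has then been turned half way round ((value of joint wheel above 3 rad or value of joint wheel below -3 rad)).
3. and on to a full turn, the white mark back at the pointer ((value of joint wheel between 6.1632 and 6.4032 rad or value of joint wheel between -6.4032 and -6.1632 rad)), for 0.2 s.
At the end, for the whole second after the job is handed in: Every hull present has its foot in the slot, upright, within 5 mm of the slot's middle line, the first within 7 mm of the stop block and no gap over about 10 mm in the row; the wheel stands still one full turn (within 0.12 rad) from where it started, the white mark at the pointer (all of step 1 and (value of joint wheel between 6.1632 and 6.4032 rad or value of joint wheel between -6.4032 and -6.1632 rad) and velocity of joint wheel between -0.05 and 0.05 rad/s); the robot touches nothing.
It fails at once if the wheel is spun fast (over 2.5 rad/s) (velocity of joint wheel above 2.5 rad/s or velocity of joint wheel below -2.5 rad/s).
It fails at once if one of the other things on the desk is moved more than 3 cm (distance of any of tweezers_a, tweezers_b, probe, varnish, paint, cork, brush from where it was at the start of the episode above 0.03 m).
Of hull_a, hull_b, hull_c, hull_d only 3 to 4 are there at a start; the rules pass over those that are not, and their reading is None.
At some moment in a run one of hull_a, hull_b, hull_c, hull_d may be knocked a few centimetres aside while the robot is not near it.
Once in a run the grip may slacken for a moment while it holds something.
It also fails if it takes over 210 s, if anything falls off the work surface, if the arm or the gripper's body presses on something with over 40 N, if the wrist force passes 120 N, or if a joint passes its speed limit or range.

## Working session

There is one attempt and no reset: what is moved stays moved. The work goes in short steps, Python scripts to look and compute and a tool call to move; the robot and the scene stay as the last step left them, time stands still between calls to the robot, and variables do not carry over. Pictures are saved under pics/ and viewed, at most 14 in all, crops included, and the job is handed in when it is done.

Besides the shell and the picture viewer there is one more tool, called after "Emit:" by a JSON object that holds its "api" and its "payload", one argument or row to a line. send_rows: Moves the arm, as the interface text tells. Its arguments: {"type":"object","properties":{"moves":{"type":"array"},"newtons":{"type":"number"}},"required":["moves"]}

```bash
mkdir -p pics
cat > h.py <<'E'
import numpy as np, cv2
from workcell import state, viewer, order
from scipy.spatial.transform import Rotation as R
def tool():
    s=state(); r=s["tool_rot"]; T=np.eye(4)
    T[:3,:3]=R.from_euler('xyz',r).as_matrix() if len(np.ravel(r))==3 else np.array(r)
    T[:3,3]=s["tool_pos"]; return T
def cam(name):
    c=viewer.calibration(name)
    K=np.array([[c["fx"],0,c["cx"]],[0,c["fy"],c["cy"]],[0,0,1]])
    E=np.array(c["extrinsics"]) if "extrinsics" in c else tool()@np.array(c["mount"])
    return K,np.array(c["distortion"],float),E
def grab(name):
    C=cam(name); im,d=viewer.grab_frame(name); return im,d,C
def rays(px,C):
    K,D,E=C; u=cv2.undistortPoints(np.array(px,float).reshape(-1,1,2),K,D).reshape(-1,2)
    return E[:3,3],np.c_[u,np.ones(len(u))]@E[:3,:3].T
def onplane(px,C,z):
    o,d=rays(px,C); return o+d*((z-o[2])/d[:,2])[:,None]
def cloud(d,C):
    h,w=d.shape; v,u=np.mgrid[:h,:w]; o,r=rays(np.c_[u.ravel(),v.ravel()],C)
    return (o+r*d.ravel()[:,None]).reshape(h,w,3)
def local(p):  # world -> tool mm
    T=tool(); return (np.linalg.inv(T)@np.r_[p,1])[:3]*1000
E
python3 - <<'E'
from h import *
s=state(); print({k:np.round(v,3) for k,v in s.items()})
for n in("scene","top"):
    im,d,C=grab(n); cv2.imwrite(f"pics/{n}0.png",im); np.savez(f"{n}0.npz",im=im,d=d,K=C[0],D=C[1],E=C[2]); print(n,np.round(C[2],3).tolist(),C[0][0,0],(d>0).mean())
print(np.round(viewer.calibration("wrist")["mount"],3))
E
```

```text
{'t': np.float64(0.0), 'joint_pos': array([-1.448,  0.259,  1.536,  0.   ,  1.348, -0.203]), 'joint_velocities': array([-0.001, -0.   , -0.   ,  0.001, -0.001,  0.001]), 'joint_efforts': array([ 2.000e-03, -4.373e+01, -2.840e+01,  7.200e-02,  4.100e-02,
       -0.000e+00]), 'tool_pos': array([ 0.176, -0.521,  0.218]), 'tool_rot': array([-3.14 , -0.   ,  0.326]), 'force': array([0.167, 0.398, 0.378]), 'ft_torque': array([-0.026,  0.014,  0.021]), 'grip_force': np.float64(0.0), 'finger_gap': np.float64(0.093)}
scene [[0.217, 0.625, -0.749, 1.473], [0.976, -0.129, 0.176, -0.15], [0.013, -0.77, -0.638, 0.879], [0.0, 0.0, 0.0, 1.0]] 397.62784290487485 0.992034912109375
top [[0.001, -0.998, 0.063, 0.488], [-1.0, -0.001, -0.006, 0.057], [0.006, -0.063, -0.998, 1.191], [0.0, 0.0, 0.0, 1.0]] 380.1365518090226 0.9959665934244791
[[ 0.    -0.963 -0.27   0.075]
 [ 1.     0.    -0.    -0.001]
 [ 0.    -0.27   0.963 -0.166]
 [ 0.     0.     0.     1.   ]]
```

View pics/top0.png

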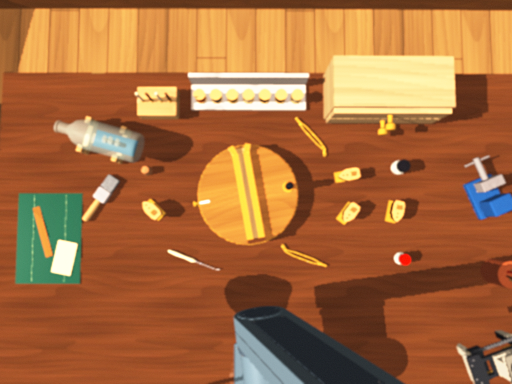

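View pics/scene0.png

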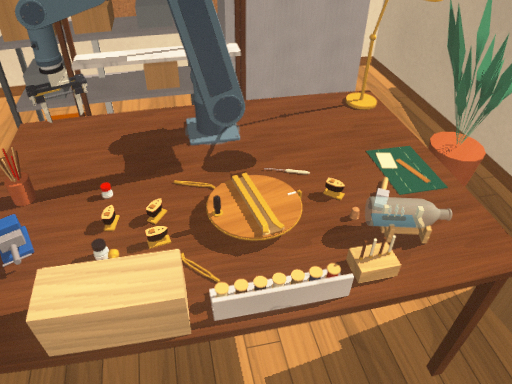

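The top view shows the wheel at (247,194), with the rail from (240,147) to (258,240). There are four hulls, at (348,174), (348,212), (396,211) and (153,210), the knob is at (289,186), and the white mark at (203,203) is next to the pointer. Next I'll measure these.

Run:
```python
from h import *
z=np.load("top0.npz"); im,d,C=z["im"],z["d"],(z["K"],z["D"],z["E"])
P=cloud(d,C)
hsv=cv2.cvtColor(im,cv2.COLOR_BGR2HSV)
for n,(u,v) in dict(h1=(348,174),h2=(348,212),h3=(396,211),h4=(153,210)).items():
    w=P[v-22:v+23,u-22:u+23].reshape(-1,3); m=(w[:,2]>.012)&(w[:,2]<.1); q=w[m]
    c=q[q[:,2]>.03]; k=c if len(c) else q
    ctr,sz,_=cv2.minAreaRect(k[:,:2].astype(np.float32))[:3]; ev,V=np.linalg.eigh(np.cov(k[:,:2].T))
    print(n,len(k),np.round(k.mean(0),3),np.round(ctr,3),np.round(sz,3),"axis",np.degrees(np.arctan2(V[1,1],V[0,1])).round(1),q[:,2].max().round(3))
w=P[130:260,180:315].reshape(-1,3)
m=(w[:,2]>.044)&(w[:,2]<.056);(c,r)=cv2.minEnclosingCircle(w[m][:,:2].astype(np.float32)); print("wheel",c,r)
m=(w[:,2]>.063)&(w[:,2]<.085); k=w[m]; print("rail",cv2.minAreaRect(k[:,:2].astype(np.float32)))
m=(w[:,2]>.095); print("knob",w[m].mean(0),m.sum())
print("mark,ptr",onplane([(203,203),(196,204)],C,.05))
def crop(name,x0,x1,y0,y1,f): return cv2.resize(np.load(name)["im"][y0:y1,x0:x1],None,fx=f,fy=f,interpolation=cv2.INTER_CUBIC)
a=crop("top0.npz",190,310,135,255,3.3);b=crop("scene0.npz",190,310,160,250,3.3)
a=cv2.resize(a,(396,396));b=cv2.resize(b,(396,297))
cv2.imwrite("pics/c1.png",np.hstack([a,cv2.copyMakeBorder(b,0,99,0,0,0)]))
```

```text
h1 202 [ 0.614 -0.248  0.051] [ 0.614 -0.245] [0.033 0.063] axis 100.9 0.059
h2 222 [ 0.5   -0.247  0.051] [ 0.498 -0.247] [0.034 0.062] axis 143.4 0.06
h3 244 [ 0.505 -0.389  0.05 ] [ 0.502 -0.39 ] [0.035 0.063] axis 169.0 0.059
h4 219 [0.505 0.349 0.05 ] [0.507 0.352] [0.063 0.034] axis 47.9 0.058
wheel (0.5512235760688782, 0.06850481033325195) 0.1582954376935959
rail ((0.5633812546730042, 0.020038999617099762), (0.2937045395374298, 0.14296583831310272), 11.729724884033203)
knob [0.52462514 0.00849356 0.7338059 ] 118
mark,ptr [[0.5252858  0.1936808  0.05      ]
 [0.52226126 0.2146461  0.05      ]]
```

View pics/c1.png

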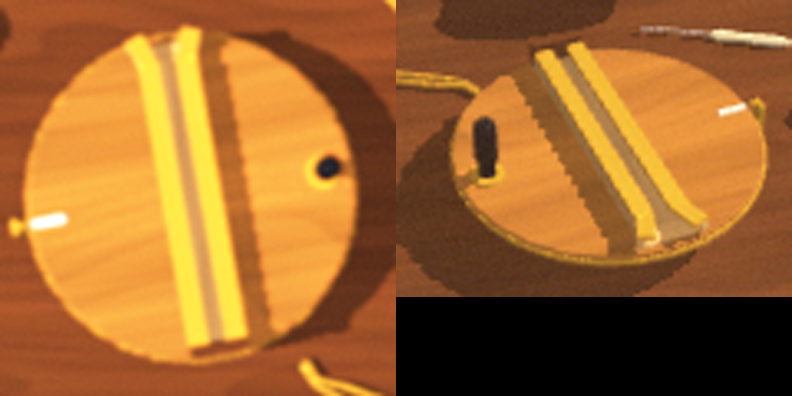

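The crop shows the flared mouth at the far end of the rail (top-view upper end, about (240,147)). The dark stop is at the near end, about (258,240). I'll refine the rail line and then plan the first grasp.

```bash
cat >> h.py <<'E'
def plan(*wps):  # each (x,y,z,yaw) -> shift mm + rotvec in current tool axes
    T=tool()
    for x,y,z,yaw in wps:
        G=np.eye(4); G[:3,:3]=(R.from_euler('z',yaw)*R.from_euler('x',np.pi)).as_matrix(); G[:3,3]=x,y,z
        M=np.linalg.inv(T)@G; rv=R.from_matrix(M[:3,:3]).as_rotvec()
        print(np.round(M[:3,3]*1000,1).tolist(),np.round(rv,3).tolist(),"rows>=",int(np.ceil(max(np.linalg.norm(M[:3,3])/.0625,np.linalg.norm(rv)/.186))))
E
python3 - <<'E'
from h import *
z=np.load("top0.npz"); im,d,C=z["im"],z["d"],(z["K"],z["D"],z["E"])
hsv=cv2.cvtColor(im,cv2.COLOR_BGR2HSV)
for p in [(237,160),(250,220),(220,200),(270,200)]: print(p,hsv[p[1],p[0]])
m=np.zeros(im.shape[:2],bool); m[135:255,190:310]=1
y=m&(hsv[...,0]>=23)&(hsv[...,0]<36)&(hsv[...,1]>90)&(hsv[...,2]>180)
n,l,st,ce=cv2.connectedComponentsWithStats(y.astype(np.uint8)); 
for i in range(1,n):
    if st[i,4]>60:
        v,u=np.where(l==i); p=onplane(np.c_[u,v],C,.071)[:,:2].astype(np.float32)
        vx,vy,x0,y0=cv2.fitLine(p,cv2.DIST_HUBER,0,.01,.01).ravel(); t=(p-[x0,y0])@[vx,vy]
        print(st[i],np.degrees(np.arctan2(vy,vx)),x0,y0,"ends",[x0+vx*t.min(),y0+vy*t.min()],[x0+vx*t.max(),y0+vy*t.max()])
P=cloud(d,C); w=(m&(P[...,2]>.04)&(P[...,2]<.1)).astype(np.uint8); w=cv2.morphologyEx(w,cv2.MORPH_OPEN,np.ones((9,9)))
c=max(cv2.findContours(w,0,1)[0],key=cv2.contourArea); q=onplane(c.reshape(-1,2),C,.05)[:,:2].astype(np.float32); print("wheel",cv2.fitEllipse(q))
k=m&(hsv[...,2]<60)&(P[...,2]>.06); v,u=np.where(k); print("knob",len(u),np.c_[u,v].mean(0) if len(u) else 0,onplane([np.c_[u,v].mean(0)],C,.1))
k=m&(hsv[...,1]<60)&(hsv[...,2]>180); v,u=np.where(k); print("mark",onplane([np.c_[u,v].mean(0)],C,.05))
plan((.614,-.247,.15,1.761),(.614,-.247,.022,1.761))
E
```

```text
(237, 160) [ 27 180 255]
(250, 220) [ 19 164 244]
(220, 200) [ 18 187 250]
(270, 200) [ 16 188 246]
[243 144  21  93 535] 9.9715 0.5631684 0.045148667 ends [np.float32(0.4268369), np.float32(0.021179656)] [np.float32(0.6996152), np.float32(0.06913794)]
[228 147  25  92 577] 10.760129 0.55645734 0.07890993 ends [np.float32(0.4214818), np.float32(0.0532593)] [np.float32(0.69270873), np.float32(0.10480303)]
wheel ((0.5519137382507324, 0.061772409826517105), (0.2841513156890869, 0.2988959848880768), 90.58988952636719)
knob 19 [289.05263158 185.36842105] [[ 0.57473435 -0.05965338  0.1       ]]
mark [[0.52965752 0.18908224 0.05      ]]
[502.5, -118.9, 68.3] [-0.001, -0.001, -1.435] rows>= 9
[502.5, -118.7, 196.3] [-0.001, -0.001, -1.435] rows>= 9
```

Emit:
{"api": "send_rows", "payload": {
  "moves": [
    [[502.5,-119,40],[0,0,-1.435],0.6],
    [[502.5,-119,40],[0,0,-1.435],0.6],
    [[502.5,-119,40],[0,0,-1.435],0.6],
    [[502.5,-119,40],[0,0,-1.435],0.6],
    [[502.5,-119,40],[0,0,-1.435],0.6],
    [[502.5,-119,40],[0,0,-1.435],0.6],
    [[502.5,-119,40],[0,0,-1.435],0.6],
    [[502.5,-119,40],[0,0,-1.435],0.6],
    [[502.5,-119,40],[0,0,-1.435],0.6],
    [[502.5,-119,40],[0,0,-1.435],0.6],
    [[502.5,-119,40],[0,0,-1.435],0.6]
  ],
  "newtons": 25
}}

```text
t: 1.48
tool_pos: [0.6128, -0.2486, 0.1786]
tool_rot: [-3.141, 0.0, 1.759]
force: [-0.0, -0.8, 0.2]
finger_gap: 0.0742
grip_force: 0.0
```

```bash
cat >> h.py <<'E'
def hull(name,x,y,r=.05,save=None):  # deck rectangle near x,y from the depth picture
    im,d,C=grab(name); P=cloud(d,C)
    m=(np.hypot(P[...,0]-x,P[...,1]-y)<r)&(P[...,2]>.035)&(P[...,2]<.08)&(d>0); q=P[m]
    if save: cv2.imwrite(save,im)
    (c,s,a)=cv2.minAreaRect(q[:,:2].astype(np.float32))
    a=np.radians(a if s[0]>s[1] else a+90)
    print(name,"n",len(q),"ctr",np.round(c,4),"size",np.round(s,3),"axis",round(a,3),"ztop",np.percentile(q[:,2],[50,95]).round(3))
    return c,a
E
python3 - <<'E'
from h import *
print(state()["t"],np.round(state()["tool_pos"],3),state()["tool_rot"])
hull("wrist",.614,-.247,save="pics/w1.png"); hull("top",.614,-.247)
E
```

```text
1.475 [ 0.613 -0.249  0.179] [-3.14052824e+00  1.70905967e-05  1.75899370e+00]
wrist n 1510 ctr [ 0.6146 -0.2434] size [0.034 0.065] axis 1.747 ztop [0.051 0.055]
top n 203 ctr [ 0.6137 -0.2448] size [0.033 0.063] axis 1.729 ztop [0.051 0.056]
```

View pics/w1.png

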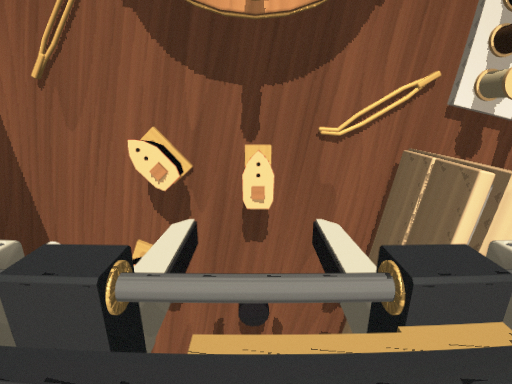

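The wrist view shows the hull at (258,178), bow up, and squarely between the fingers. The measured height and size match the spec, so I'll descend and grip.

Run:
```python
from h import *
plan((.6143,-.246,.023,1.747))
```

```text
[2.7, 2.1, 156.0] [-0.0, 0.0, 0.011] rows>= 3
```

Emit:
{"api": "send_rows", "payload": {
  "moves": [
    [[3,2,50],[0,0,0.011],0.6],
    [[3,2,100],[0,0,0.011],0.6],
    [[3,2,140],[0,0,0.011],0.6],
    [[3,2,155.5],[0,0,0.011],0.6],
    [[3,2,155.5],[0,0,0.011],0.6],
    [[3,2,155.5],[0,0,0.011],-1],
    [[3,2,155.5],[0,0,0.011],-1],
    [[3,2,155.5],[0,0,0.011],-1],
    [[3,2,155.5],[0,0,0.011],-1],
    [[3,2,130],[0,0,0.011],-1],
    [[3,2,70],[0,0,0.011],-1],
    [[3,2,20],[0,0,0.011],-1]
  ],
  "newtons": 30
}}

```text
t: 3.08
tool_pos: [0.6154, -0.244, 0.1602]
tool_rot: [-3.141, -0.0, 1.75]
force: [1.3, -0.3, -1.4]
finger_gap: 0.0341
grip_force: 29.8
```

Run:
```python
from h import *
M=np.array([.696,.087]); a=np.array([.9837,.1799]); 
# insertion yaw: a angle 0.181 (+pi)
p=M+a*.055
for yaw in(.181,.181+np.pi): plan((.60,-.22,.2,yaw),(*p,.16,yaw),(*p,.079,yaw))
```

```text
[26.4, -10.8, -39.8] [-0.0, -0.0, 1.569] rows>= 9
[311.5, 193.3, 0.2] [-0.0, -0.0, 1.569] rows>= 9
[311.5, 193.3, 81.2] [-0.0, -0.0, 1.569] rows>= 9
[26.4, -10.8, -39.8] [0.0, -0.0, -1.573] rows>= 9
[311.5, 193.3, 0.2] [0.0, -0.0, -1.573] rows>= 9
[311.5, 193.3, 81.2] [0.0, -0.0, -1.573] rows>= 9
```

Emit:
{"api": "send_rows", "payload": {
  "moves": [
    [[20,0,-20],[0,0,-0.18],-1],
    [[60,30,-20],[0,0,-0.36],-1],
    [[100,60,-20],[0,0,-0.54],-1],
    [[150,90,-20],[0,0,-0.72],-1],
    [[200,120,-20],[0,0,-0.9],-1],
    [[250,150,-20],[0,0,-1.08],-1],
    [[290,180,-20],[0,0,-1.26],-1],
    [[311.5,193,-10],[0,0,-1.44],-1],
    [[311.5,193,0],[0,0,-1.573],-1],
    [[311.5,193,30],[0,0,-1.573],-1],
    [[311.5,193,50],[0,0,-1.573],-1],
    [[311.5,193,50],[0,0,-1.573],-1]
  ]
}}

```text
t: 4.58
tool_pos: [0.748, 0.0969, 0.1057]
tool_rot: [3.14, -0.006, -2.96]
force: [0.0, -0.3, -1.9]
finger_gap: 0.0338
grip_force: 29.8
```

Run:
```python
from h import *
s=state();print(s["t"],np.round(s["tool_pos"],4),s["tool_rot"],s["finger_gap"])
im,d,C=grab("wrist");cv2.imwrite("pics/w2.png",im);np.savez("w2.npz",im=im,d=d,K=C[0],D=C[1],E=C[2])
```

```text
4.575 [0.748  0.0969 0.1057] [ 3.1404773  -0.00552279 -2.96023879] 0.0338038114378015
```

View pics/w2.png

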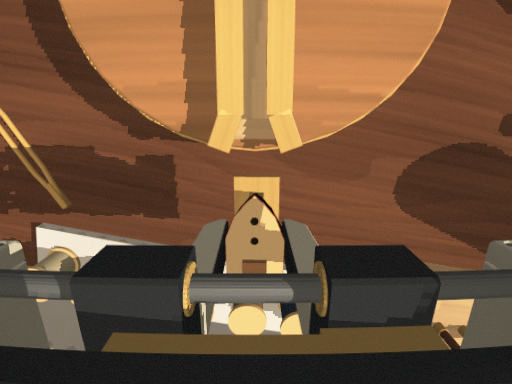

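The mouth is at (255,145), with the lips symmetrical at columns 216–296. The held foot's front edge runs from (234,178) to (280,178), so it is nearly in line. I'll check the offset in tool axes.

Run:
```python
from h import *
z=np.load("w2.npz"); im,d,C=z["im"],z["d"],(z["K"],z["D"],z["E"])
hsv=cv2.cvtColor(im,cv2.COLOR_BGR2HSV); T=tool(); Ti=np.linalg.inv(T)
def edges(v,u0,u1,zz):
    r=im[v,u0:u1].astype(int); g=np.abs(np.diff(cv2.GaussianBlur(im,(3,3),0)[v].astype(int),axis=0)).sum(1)
    u=[i for i in range(u0,u1) if g[i]>60 and g[i]==g[i-3:i+4].max()]
    p=onplane([(i,v) for i in u],C,zz); return [(i,*np.round((Ti@np.r_[q,1])[:2]*1000,1)) for i,q in zip(u,p)]
for v in(20,60,100): print(v,edges(v,205,310,.071))
print("foot",edges(181,225,290,.089),edges(185,225,290,.089))
P=cloud(d,C); print("foot z",P[182,238],P[182,276]); print("lip end",(Ti@np.r_[onplane([(255,148)],C,.05)[0],1])[:2]*1000)
print("foot front",(Ti@np.r_[onplane([(257,177.5)],C,.089)[0],1])[:2]*1000)
```

```text
20 [(214, np.float64(134.6), np.float64(-25.2)), (242, np.float64(134.5), np.float64(-6.9)), (267, np.float64(134.5), np.float64(9.3))]
60 [(215, np.float64(110.0), np.float64(-25.2)), (242, np.float64(109.9), np.float64(-7.1)), (266, np.float64(109.9), np.float64(8.9))]
100 [(216, np.float64(84.1), np.float64(-25.3)), (242, np.float64(84.1), np.float64(-7.4)), (292, np.float64(84.1), np.float64(27.0))]
foot [(233, np.float64(31.1), np.float64(-13.2)), (279, np.float64(31.1), np.float64(17.7))] [(233, np.float64(28.4), np.float64(-13.3)), (278, np.float64(28.4), np.float64(17.0))]
foot z [0.72271606 0.08148609 0.0818859 ] [0.71808491 0.10767234 0.08120266]
lip end [48.57331479  1.59597632]
foot front [33.54214614  2.87463542]
```

Run:
```python
from h import *
z=np.load("w2.npz"); d,C=z["d"],(z["K"],z["D"],z["E"]); Ti=np.linalg.inv(tool())
P=cloud(d,C)
for u,v in [(238,190),(276,190),(257,182),(255,205),(244,230),(266,230),(236,245),(276,245),(255,255),(232,60),(280,60),(180,60),(360,60)]: print((u,v),np.round(P[v,u],4),np.round((Ti@np.r_[P[v,u],1])[:3]*1000,1))
```

```text
(238, 190) [0.729  0.0824 0.0798] [ 22.3 -10.5  27.9]
(276, 190) [0.7237 0.1088 0.0816] [22.8 16.4 26.1]
(257, 182) [0.7204 0.0946 0.0814] [28.6  3.  26.3]
(255, 205) [0.7227 0.0934 0.1266] [ 26.7   1.5 -18.9]
(244, 230) [0.7382 0.09   0.1267] [ 12.   -4.7 -19.1]
(266, 230) [0.7364 0.1023 0.1257] [ 11.6   7.7 -18.1]
(236, 245) [0.7484 0.0871 0.1263] [  2.6  -9.4 -18.7]
(276, 245) [0.7439 0.1095 0.127 ] [  2.9  13.4 -19.4]
(255, 255) [0.7521 0.0988 0.1274] [ -3.2   1.5 -19.8]
(232, 60) [0.6433 0.0633 0.0702] [110.  -13.9  37.7]
(280, 60) [0.6378 0.0949 0.0716] [109.8  18.2  36.2]
(180, 60) [0.6467 0.0232 0.05  ] [113.9 -53.9  57.8]
(360, 60) [0.6224 0.1543 0.0507] [114.2  79.4  57.2]
```

The hull has slipped about 9 mm down in the grip but is level: its underside is 32 mm below the TCP. I'll correct for this, grip harder and start the insertion.

Emit:
{"api": "send_rows", "payload": {
  "moves": [
    [[0,-1.8,8],[0,0,0],-1],
    [[0,-1.8,15.5],[0,0,0],-1],
    [[0,-1.8,15.5],[0,0,0],-1],
    [[10,-1.8,15.5],[0,0,0],-1],
    [[18,-1.8,15.5],[0,0,0],-1],
    [[26,-1.8,15.5],[0,0,0],-1],
    [[34,-1.8,15.5],[0,0,0],-1],
    [[42,-1.8,15.5],[0,0,0],-1],
    [[50,-1.8,15.5],[0,0,0],-1],
    [[58,-1.8,15.5],[0,0,0],-1],
    [[66,-1.8,15.5],[0,0,0],-1],
    [[66,-1.8,15.5],[0,0,0],-1]
  ],
  "newtons": 40
}}

```text
t: 6.12
tool_pos: [0.6876, 0.0829, 0.0952]
tool_rot: [-3.14, 0.007, -2.961]
force: [4.1, 0.8, -1.8]
finger_gap: 0.0336
grip_force: 40.0
```

```bash
cat >> h.py <<'E'
def held(save=None):
    s=state(); print("t",s["t"],np.round(s["tool_pos"],4),np.round(s["tool_rot"],3),"F",np.round(s["force"],1),"gap",s["finger_gap"])
    im,d,C=grab("wrist")
    if save: cv2.imwrite(save,im)
    Ti=np.linalg.inv(tool()); P=cloud(d,C); Q=(P@Ti[:3,:3].T+Ti[:3,3])*1000
    q=Q[(abs(Q[...,0])<45)&(abs(Q[...,1])<22)&(Q[...,2]<-8)&(Q[...,2]>-45)&(P[...,2]>.03)]
    fr=q[q[:,0]>8]; print("deck n",len(q),"front x",np.percentile(fr[:,0],99.5).round(1),"y",[np.percentile(fr[:,1],k).round(1) for k in(2,98)],"z",np.median(fr[:,2]).round(1),"-> underside below TCP", (51.5+np.median(fr[:,2])).round(1))
    return im,d,C,Q
E
python3 -c "
from h import *
held('pics/w3.png')"
```

```text
t 6.125 [0.6876 0.0829 0.0952] [-3.14   0.007 -2.961] F [ 4.1  0.8 -1.8] gap 0.0336498012355001
deck n 4912 front x 21.0 y [np.float64(-21.6), np.float64(21.6)] z -14.4 -> underside below TCP 37.1
```

View pics/w3.png

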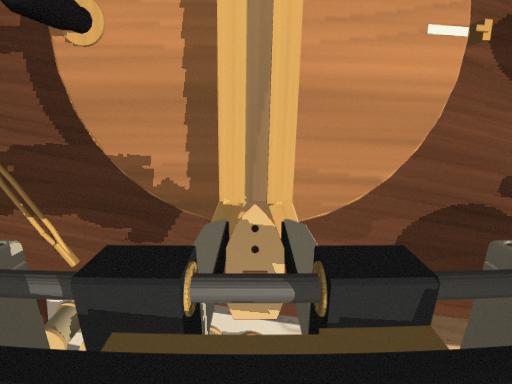

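Emit:
{"api": "send_rows", "payload": {
  "moves": [
    [[0,0,0],[0,0,0],-1],
    [[0,0,0],[0,0,0],-1],
    [[0,0,0],[0,0,0],-1]
  ]
}}

```text
t: 6.55
tool_pos: [0.6848, 0.083, 0.0929]
tool_rot: [3.141, -0.001, -2.96]
force: [1.7, -0.2, -2.7]
finger_gap: 0.0333
grip_force: 40.0
```

Run:
```python
from h import *
im,d,C,Q=held()
for u,v in [(255,240),(240,248),(272,248),(255,218),(230,60),(285,60),(255,60),(232,180),(285,180)]: print((u,v),np.round(Q[v,u],1), im[v,u])
```

```text
t 6.55 [0.6848 0.083  0.0929] [ 3.141e+00 -1.000e-03 -2.960e+00] F [ 1.7 -0.2 -2.7] gap 0.0333272535209708
deck n 4912 front x 21.2 y [np.float64(-21.5), np.float64(21.5)] z -14.3 -> underside below TCP 37.2
(255, 240) [  3.6   1.3 -18.2] [ 83 126 158]
(240, 248) [ -0.8  -7.4 -19.6] [ 82 124 156]
(272, 248) [ -0.5  11.  -20.2] [ 85 128 160]
(255, 218) [ 15.    1.3 -12.7] [123 188 230]
(230, 60) [106.5 -14.3  22. ] [ 91 167 221]
(285, 60) [106.5  20.   21.7] [ 90 165 219]
(255, 60) [109.    1.3  36.9] [ 76 115 146]
(232, 180) [ 29.5 -14.5  21.8] [ 88 164 218]
(285, 180) [29.4 22.1 22.5] [ 89 167 221]
```

Run:
```python
from h import *
im,d,C,Q=held()
for v in range(196,262,5): print(v,np.round(Q[v,255],1),im[v,255])
cv2.imwrite("pics/w4.png",cv2.resize(im[150:320,150:370],None,fx=3,fy=3))
im,d,C=grab("scene"); cv2.imwrite("pics/s4.png",cv2.resize(im[150:300,180:350],None,fx=4,fy=4))
```

```text
t 6.6 [0.6848 0.083  0.0929] [ 3.142e+00 -1.000e-03 -2.960e+00] F [ 2.1 -0.3 -2.5] gap 0.033534834079041995
deck n 4912 front x 21.4 y [np.float64(-21.5), np.float64(21.5)] z -14.4 -> underside below TCP 37.1
196 [13.7  1.3 36.2] [ 72 111 143]
201 [ 9.3  1.3 37.6] [ 73 111 142]
206 [21.1  1.2 -8.8] [119 184 229]
211 [ 18.6   1.2 -10.6] [123 188 230]
216 [ 15.9   1.2 -11.8] [122 187 229]
221 [ 13.1   1.2 -12.8] [122 187 229]
226 [ 10.6   1.2 -14.4] [19 29 30]
231 [  8.2   1.2 -15.9] [13 18 26]
236 [  5.5   1.2 -16.9] [ 86 128 161]
241 [  2.9   1.2 -18.2] [ 87 129 162]
246 [ -0.    1.2 -18.7] [32 45 55]
251 [ -2.2   1.2 -20.7] [18 23 22]
256 [ -4.7   1.2 -22. ] [ 84 126 158]
261 [ -7.3   1.2 -23. ] [ 87 129 162]
```

View pics/s4.png

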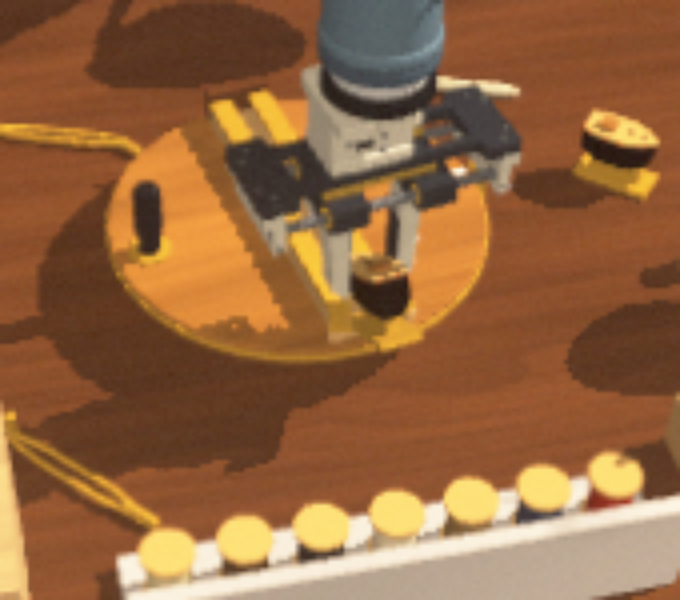

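The hull hit the lip edge because the arm lags its commands and was still too high. It has pitched about 27° nose-down in the grip, and its nose is in the mouth. I'll back out, set it down on free desk at about (0.69, 0.28) so it levels, and regrip with settling time.

Emit:
{"api": "send_rows", "payload": {
  "moves": [
    [[-20,0,0],[0,0,0],-1],
    [[-45,0,0],[0,0,0],-1],
    [[-70,0,0],[0,0,0],-1],
    [[-72,0,-10],[0,0,0],-1],
    [[-72,0,-50],[0,0,0],-1],
    [[-72,0,-80],[0,0,0],-1],
    [[-72,0,-80],[0,0,0],-1]
  ],
  "newtons": 50
}}

```text
t: 7.58
tool_pos: [0.757, 0.096, 0.1773]
tool_rot: [-3.14, 0.006, -2.96]
force: [-0.4, 0.5, -1.6]
finger_gap: 0.0332
grip_force: 50.0
```

Run:
```python
from h import *
held(); plan((.69,.28,.17,-2.96),(.69,.28,.05,-2.96))
z=np.load("top0.npz"); P=cloud(z["d"],(z["K"],z["D"],z["E"]))
m=(np.hypot(P[...,0]-.69,P[...,1]-.28)<.09); print("max z near place",P[m][:,2].max(),m.sum())
```

```text
t 7.575 [0.757  0.096  0.1773] [-3.14   0.006 -2.96 ] F [-0.4  0.5 -1.6] gap 0.033205584293451
deck n 4874 front x 20.7 y [np.float64(-21.7), np.float64(21.5)] z -16.3 -> underside below TCP 35.2
[31.7, 192.9, 4.5] [-0.0, 0.002, -0.0] rows>= 4
[31.9, 192.9, 124.4] [-0.0, 0.002, -0.0] rows>= 4
max z near place 0.007102415269854001 2517
```

Emit:
{"api": "send_rows", "payload": {
  "moves": [
    [[20,60,0],[0,0,0],-1],
    [[32,120,10],[0,0,0],-1],
    [[32,180,30],[0,0,0],-1],
    [[32,193,70],[0,0,0],-1],
    [[32,193,100],[0,0,0],-1],
    [[32,193,112],[0,0,0],-1],
    [[32,193,118],[0,0,0],-1],
    [[32,193,118],[0,0,0],-1],
    [[32,193,122],[0,0,0],-1],
    [[32,193,122],[0,0,0],-1]
  ]
}}

```text
t: 8.88
tool_pos: [0.6902, 0.28, 0.0518]
tool_rot: [3.141, 0.001, -2.961]
force: [0.0, 0.1, -1.1]
finger_gap: 0.0337
grip_force: 50.0
```

Emit:
{"api": "send_rows", "payload": {
  "moves": [
    [[0,0,4],[0,0,0],-1],
    [[0,0,4],[0,0,0],-1],
    [[0,0,8],[0,0,0],-1],
    [[0,0,8],[0,0,0],-1],
    [[0,0,12],[0,0,0],-1],
    [[0,0,12],[0,0,0],-1],
    [[0,0,12],[0,0,0],-1]
  ],
  "newtons": 15
}}

```text
t: 9.75
tool_pos: [0.6898, 0.2801, 0.0391]
tool_rot: [3.142, -0.0, -2.96]
force: [-0.3, -0.3, 0.4]
finger_gap: 0.0339
grip_force: 15.0
```

Emit:
{"api": "send_rows", "payload": {
  "moves": [
    [[0,0,5],[0,0,0],-1],
    [[0,0,5],[0,0,0],-1],
    [[0,0,10],[0,0,0],-1],
    [[0,0,10],[0,0,0],-1],
    [[0,0,10],[0,0,0],0.6],
    [[0,0,10],[0,0,0],0.6],
    [[0,0,10],[0,0,0],0.6],
    [[0,0,-60],[0,0,0],0.6],
    [[0,0,-110],[0,0,0],0.6],
    [[-20,0,-140],[0,0,0],0.6],
    [[-20,0,-140],[0,0,0],0.6],
    [[-20,0,-140],[0,0,0],0.6]
  ],
  "newtons": 8
}}

```text
t: 11.25
tool_pos: [0.7083, 0.2834, 0.177]
tool_rot: [-3.141, -0.003, -2.96]
force: [-0.1, 0.9, -1.3]
finger_gap: 0.0746
grip_force: 0.0
```

Run:
```python
from h import *
print(state()["tool_pos"],state()["force"])
c,a=hull("wrist",.70,.28,.07)
plan((*c,.022,a),(*c,.022,a+np.pi),(*c,.022,a-np.pi))
```

```text
[0.70834336 0.28344452 0.17697454] [-0.14830675  0.88259326 -1.25611675]
wrist n 1456 ctr [0.722  0.2869] size [0.064 0.034] axis 0.196 ztop [0.051 0.055]
[-15.2, 0.9, 154.3] [-0.007, 0.0, 3.127] rows>= 17
[-15.2, 0.9, 154.3] [-0.0, -0.005, -0.015] rows>= 3
[-15.2, 0.9, 154.3] [-0.0, -0.005, -0.015] rows>= 3
```

Emit:
{"api": "send_rows", "payload": {
  "moves": [
    [[-15,1,50],[0,0,-0.015],0.6],
    [[-15,1,100],[0,0,-0.015],0.6],
    [[-15,1,140],[0,0,-0.015],0.6],
    [[-15,1,154],[0,0,-0.015],0.6],
    [[-15,1,154],[0,0,-0.015],0.6],
    [[-15,1,154],[0,0,-0.015],0.6],
    [[-15,1,154],[0,0,-0.015],0.6],
    [[-15,1,154],[0,0,-0.015],-1],
    [[-15,1,154],[0,0,-0.015],-1],
    [[-15,1,154],[0,0,-0.015],-1],
    [[-15,1,154],[0,0,-0.015],-1]
  ],
  "newtons": 45
}}

```text
t: 12.68
tool_pos: [0.7247, 0.2873, 0.0258]
tool_rot: [-3.142, 0.001, -2.946]
force: [2.3, -5.1, 1.9]
finger_gap: 0.0389
grip_force: 0.0
```

Run:
```python
from h import *
z0=state()["tool_pos"][2]; print(state()["tool_pos"],state()["finger_gap"])
M=np.array([.696,.087]); a=np.array([.9837,.1799]); p=M+a*.058
x,y=state()["tool_pos"][:2]
plan((x,y,.17,-2.96),(*p,.17,-2.96),(*p,.17-.17+z0+.058,-2.96))
```

```text
[0.72472488 0.28728331 0.02579061] 0.03894576063904275
[-0.2, -0.0, -144.2] [-0.0, 0.001, 0.014] rows>= 3
[9.0, -191.7, -144.2] [-0.0, 0.001, 0.014] rows>= 4
[9.1, -191.7, -58.0] [-0.0, 0.001, 0.014] rows>= 4
```

Emit:
{"api": "send_rows", "payload": {
  "moves": [
    [[0,0,0],[0,0,0],-1],
    [[0,0,0],[0,0,0],-1],
    [[0,0,0],[0,0,0],-1],
    [[0,0,0],[0,0,0],-1]
  ]
}}

```text
t: 13.18
tool_pos: [0.7247, 0.2872, 0.0257]
tool_rot: [-3.141, 0.001, -2.946]
force: [1.6, -5.6, 1.9]
finger_gap: 0.0338
grip_force: 44.9
```

Emit:
{"api": "send_rows", "payload": {
  "moves": [
    [[0,0,-30],[0,0,0.014],-1],
    [[0,0,-80],[0,0,0.014],-1],
    [[0,-30,-130],[0,0,0.014],-1],
    [[5,-80,-140],[0,0,0.014],-1],
    [[9,-130,-140],[0,0,0.014],-1],
    [[9,-175,-140],[0,0,0.014],-1],
    [[9,-192,-120],[0,0,0.014],-1],
    [[9,-192,-90],[0,0,0.014],-1],
    [[9,-192,-75],[0,0,0.014],-1],
    [[9,-192,-75],[0,0,0.014],-1],
    [[9,-192,-75],[0,0,0.014],-1],
    [[9,-192,-75],[0,0,0.014],-1]
  ]
}}

```text
t: 14.68
tool_pos: [0.7535, 0.0978, 0.1018]
tool_rot: [-3.141, 0.003, -2.959]
force: [0.1, 1.1, -1.7]
finger_gap: 0.0337
grip_force: 44.9
```

```bash
cat >> h.py <<'E'
def align():
    im,d,C,Q=held()
    P=cloud(d,C); x,y=Q[...,0],Q[...,1]
    deck=[(v,np.round(Q[v,255],1).tolist()) for v in(205,220,256)]; print("deck profile",deck)
    for nm,lo,hi,x0,x1 in(("rail",.066,.075,75,130),("foot",-9,9,18,45)):
        zz=P[...,2]
        m=(x>x0)&(x<x1)&(abs(y)<40)
        m&=((zz>lo)&(zz<hi)) if nm=="rail" else ((Q[...,2]>12)&(Q[...,2]<40)&(zz>.06))
        if nm=="rail": m&=abs(zz-.071)<.004
        q=Q[m]
        if len(q)<20: print(nm,"few",len(q)); continue
        for a,b in((x0,(x0+x1)/2),((x0+x1)/2,x1)):
            k=q[(q[:,0]>=a)&(q[:,0]<b)]
            if len(k)>5: print(nm,"x",round(k[:,0].max(),1),"y range",np.percentile(k[:,1],[1,99]).round(1),"mid",np.percentile(k[:,1],[1,99]).mean().round(2),"z",np.median(k[:,2]).round(1))
    return im,d,C,Q
E
python3 -c "
from h import *
im,*_=align(); cv2.imwrite('pics/w5.png',im)"
```

```text
t 14.675 [0.7535 0.0978 0.1018] [-3.141e+00  3.000e-03 -2.959e+00] F [ 0.1  1.1 -1.7] gap 0.03372509786514027
deck n 4965 front x 33.6 y [np.float64(-21.1), np.float64(21.1)] z -25.3 -> underside below TCP 26.2
deck profile [(205, [27.5, 1.4, -26.7]), (220, [19.0, 1.4, -26.6]), (256, [-3.0, 1.4, -25.4])]
rail x 102.4 y range [-26.1  25.4] mid -0.37 z 30.7
rail x 130.0 y range [-25.5  25.7] mid 0.11 z 30.6
foot x 31.5 y range [-14.4  16.7] mid 1.14 z 19.9
foot x 35.7 y range [-14.2  17.1] mid 1.42 z 20.1
```

View pics/w5.png

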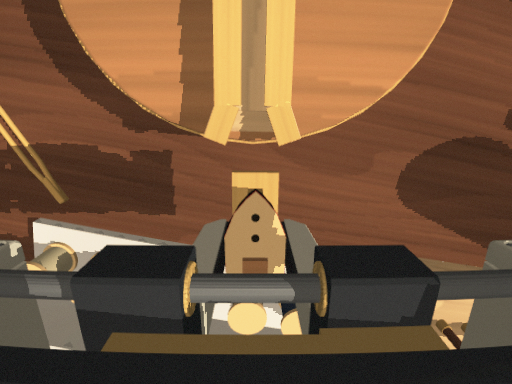

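The hull is level and its underside is 26 mm below the TCP. In the picture the foot's front is at (256,172) and the mouth at (253,140). I'll shift −1.4 mm sideways, lower it, settle and check the height.

Emit:
{"api": "send_rows", "payload": {
  "moves": [
    [[0,-1.4,9],[0,0,0],-1],
    [[0,-1.4,18],[0,0,0],-1],
    [[0,-1.4,18],[0,0,0],-1],
    [[0,-1.4,18],[0,0,0],-1],
    [[0,-1.4,18],[0,0,0],-1],
    [[5,-1.4,18],[0,0,0],-1]
  ],
  "newtons": 50
}}

```text
t: 15.48
tool_pos: [0.7483, 0.095, 0.0824]
tool_rot: [-3.141, 0.001, -2.959]
force: [0.3, -0.4, -1.7]
finger_gap: 0.0337
grip_force: 49.9
```

Emit:
{"api": "send_rows", "payload": {
  "moves": [
    [[5,0,-1],[0,0,0],-1],
    [[10,0,-1],[0,0,0],-1],
    [[15,0,-1],[0,0,0],-1],
    [[20,0,-1],[0,0,0],-1],
    [[25,0,-1],[0,0,0],-1],
    [[30,0,-1],[0,0,0],-1],
    [[35,0,-1],[0,0,0],-1],
    [[40,0,-1],[0,0,0],-1],
    [[40,0,-1],[0,0,0],-1]
  ]
}}

```text
t: 16.6
tool_pos: [0.7084, 0.0878, 0.0832]
tool_rot: [3.142, -0.0, -2.959]
force: [0.2, 0.3, -1.3]
finger_gap: 0.0338
grip_force: 49.9
```

```bash
python3 -c "
from h import *
align()"
```

```text
t 16.6 [0.7084 0.0878 0.0832] [ 3.142 -0.    -2.959] F [ 0.2  0.3 -1.3] gap 0.033847236932390085
deck n 4960 front x 34.0 y [np.float64(-21.0), np.float64(21.1)] z -25.2 -> underside below TCP 26.3
deck profile [(205, [27.3, 1.3, -24.8]), (220, [19.3, 1.3, -26.1]), (256, [-2.5, 1.3, -25.5])]
rail x 102.5 y range [-23.6  27.7] mid 2.04 z 12.5
rail x 130.0 y range [-23.3  27.9] mid 2.34 z 12.4
foot x 31.5 y range [-29.4  30.7] mid 0.66 z 13.3
foot x 45.0 y range [-24.8  26.6] mid 0.94 z 12.9
```

Emit:
{"api": "send_rows", "payload": {
  "moves": [
    [[6,0.8,0],[0,0,0.006],-1],
    [[14,1,0],[0,0,0.012],-1],
    [[22,1.1,0],[0,0,0.012],-1],
    [[30,1.2,0],[0,0,0.012],-1],
    [[40,1.3,0],[0,0,0.012],-1],
    [[50,1.4,0],[0,0,0.012],-1],
    [[60,1.5,0],[0,0,0.012],-1],
    [[70,1.6,0],[0,0,0.012],-1],
    [[80,1.7,0],[0,0,0.012],-1],
    [[90,1.8,0],[0,0,0.012],-1],
    [[100,1.9,0],[0,0,0.012],-1],
    [[100,1.9,0],[0,0,0.012],-1]
  ]
}}

```text
t: 18.15
tool_pos: [0.6092, 0.0715, 0.0832]
tool_rot: [3.141, -0.0, -2.972]
force: [-0.5, -0.1, -1.5]
finger_gap: 0.0333
grip_force: 49.9
```

```bash
python3 -c "
from h import *
align()"
```

```text
t 18.15 [0.6092 0.0715 0.0832] [ 3.141 -0.    -2.972] F [-0.5 -0.1 -1.5] gap 0.03330409539245084
deck n 4964 front x 34.3 y [np.float64(-21.1), np.float64(21.0)] z -25.1 -> underside below TCP 26.4
deck profile [(205, [28.0, 1.3, -25.6]), (220, [19.3, 1.3, -25.1]), (256, [-2.1, 1.3, -25.5])]
rail x 102.5 y range [-24.9  26.4] mid 0.74 z 12.6
rail x 130.0 y range [-24.9  26.3] mid 0.7 z 12.5
foot x 31.5 y range [-25.3  25.8] mid 0.29 z 13.1
foot x 45.0 y range [-25.2  26. ] mid 0.38 z 12.9
```

Emit:
{"api": "send_rows", "payload": {
  "moves": [
    [[12,0,0],[0,0,0],-1],
    [[25,-0.2,0],[0,0,0],-1],
    [[38,-0.3,0],[0,0,0],-1],
    [[51,-0.4,0],[0,0,0],-1],
    [[64,-0.4,0],[0,0,0],-1],
    [[77,-0.4,0],[0,0,0],-1],
    [[90,-0.4,0],[0,0,0],-1],
    [[103,-0.4,0],[0,0,0],-1],
    [[116,-0.4,0],[0,0,0],-1],
    [[128,-0.4,0],[0,0,0],-1],
    [[138,-0.4,0],[0,0,0],-1],
    [[138,-0.4,0],[0,0,0],-1]
  ]
}}

```text
t: 19.7
tool_pos: [0.4734, 0.0477, 0.0832]
tool_rot: [3.141, -0.0, -2.972]
force: [0.2, 0.4, -1.8]
finger_gap: 0.0335
grip_force: 49.9
```

Emit:
{"api": "send_rows", "payload": {
  "moves": [
    [[4,0,0],[0,0,0],-1],
    [[8,0,0],[0,0,0],-1],
    [[12,0,0],[0,0,0],-1],
    [[15,0,0],[0,0,0],-1],
    [[15,0,0],[0,0,0],-1]
  ]
}}

```text
t: 20.32
tool_pos: [0.4591, 0.0452, 0.0831]
tool_rot: [3.142, -0.0, -2.971]
force: [0.2, 0.2, -1.3]
finger_gap: 0.0339
grip_force: 49.9
```

Emit:
{"api": "send_rows", "payload": {
  "moves": [
    [[2,0,0],[0,0,0],-1],
    [[4,0,0],[0,0,0],-1],
    [[6,0,0],[0,0,0],-1],
    [[6,0,0],[0,0,0],-1]
  ]
}}

```text
t: 20.82
tool_pos: [0.4576, 0.0444, 0.0841]
tool_rot: [-3.141, 0.009, -2.972]
force: [10.4, 2.7, -7.3]
finger_gap: 0.0336
grip_force: 50.0
```

The first hull is against the stop (10 N reaction at the expected place). I'll release it and go to the next.

Emit:
{"api": "send_rows", "payload": {
  "moves": [
    [[-2,0,0],[0,0,0],-1],
    [[-2,0,0],[0,0,0],0.6],
    [[-2,0,0],[0,0,0],0.6],
    [[-2,0,0],[0,0,0],0.6],
    [[-2,0,0],[0,0,0],0.6],
    [[-2,0,-40],[0,0,0],0.6],
    [[-2,0,-100],[0,0,0],0.6],
    [[-2,0,-120],[0,0,0],0.6],
    [[-2,0,-120],[0,0,0],0.6]
  ],
  "newtons": 20
}}

```text
t: 21.95
tool_pos: [0.4564, 0.0444, 0.2047]
tool_rot: [-3.14, 0.004, -2.971]
force: [-0.4, 0.4, -0.4]
finger_gap: 0.0746
grip_force: 0.0
```

Run:
```python
from h import *
im,d,C,Q=held("pics/w6.png")
for p in [(.499,-.247),(.503,-.389),(.506,.35)]: hull("top",*p)
plan((.499,-.247,.17,2.503))
```

```text
t 21.95 [0.4564 0.0444 0.2047] [-3.14   0.004 -2.971] F [-0.4  0.4 -0.4] gap 0.0746291258150823Traceback (most recent call last):
  File "<stdin>", line 2, in <module>
  File "h.py", line 45, in held
    fr=q[q[:,0]>8]; print("deck n",len(q),"front x",np.percentile(fr[:,0],99.5).round(1),"y",[np.percentile(fr[:,1],k).round(1) for k in(2,98)],"z",np.median(fr[:,2]).round(1),"-> underside below TCP", (51.5+np.median(fr[:,2])).round(1))
                                                    ~~~~~~~~~~~~~^^^^^^^^^^^^^^
    return _quantile_unchecked(
        a, q, axis, out, overwrite_input, method, keepdims, weights)
    return _ureduce(a,
                    func=_quantile_ureduce_func,
    ...<5 lines>...
                    overwrite_input=overwrite_input,
                    method=method)
    r = func(a, **kwargs)
    result = _quantile(arr,
                       quantiles=q,
    ...<2 lines>...
                       out=out,
                       weights=wgt)
    slices_having_nans = np.isnan(arr[-1, ...])
                                  ~~~^^^^^^^^^
IndexError: index -1 is out of bounds for axis 0 with size 0
```

View pics/w6.png

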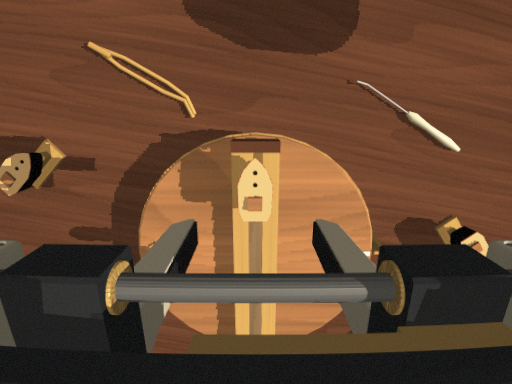

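Hull 1 sits in the slot at (255,190), upright, with its bow at the dark stop block. On to the second.

Run:
```python
from h import *
for p in [(.499,-.247),(.503,-.389),(.506,.35)]: hull("top",*p)
plan((.499,-.247,.18,2.503))
```

```text
top n 215 ctr [ 0.4977 -0.2465] size [0.034 0.063] axis 2.468 ztop [0.052 0.056]
top n 232 ctr [ 0.5024 -0.39  ] size [0.035 0.063] axis 2.903 ztop [0.051 0.056]
top n 216 ctr [0.5075 0.3526] size [0.063 0.034] axis 0.769 ztop [0.05  0.055]
[5.2, -295.1, 21.3] [-0.0, -0.003, 0.809] rows>= 5
```

Emit:
{"api": "send_rows", "payload": {
  "moves": [
    [[5,-60,0],[0,0,0.18],0.6],
    [[5,-120,0],[0,0,0.36],0.6],
    [[5,-180,10],[0,0,0.54],0.6],
    [[5,-240,20],[0,0,0.72],0.6],
    [[5,-295,20],[0,0,0.81],0.6],
    [[5,-295,20],[0,0,0.81],0.6],
    [[5,-295,20],[0,0,0.81],0.6],
    [[5,-295,20],[0,0,0.81],0.6]
  ]
}}

```text
t: 23.15
tool_pos: [0.5001, -0.2454, 0.1827]
tool_rot: [3.141, -0.001, 2.504]
force: [0.6, 0.7, -0.3]
finger_gap: 0.0744
grip_force: 0.0
```

Run:
```python
from h import *
c,a=hull("wrist",.4977,-.2465)
plan((*c,.0235,a))
```

```text
wrist n 1462 ctr [ 0.4975 -0.2449] size [0.033 0.065] axis 2.49 ztop [0.051 0.055]
[2.4, -1.2, 159.5] [0.0, -0.001, 0.013] rows>= 3
```

Emit:
{"api": "send_rows", "payload": {
  "moves": [
    [[2.5,-1,55],[0,0,0.013],0.5],
    [[2.5,-1,110],[0,0,0.013],0.4],
    [[2.5,-1,150],[0,0,0.013],0.3],
    [[2.5,-1,159.5],[0,0,0.013],0.3],
    [[2.5,-1,159.5],[0,0,0.013],0.3],
    [[2.5,-1,159.5],[0,0,0.013],0.3],
    [[2.5,-1,159.5],[0,0,0.013],-1],
    [[2.5,-1,159.5],[0,0,0.013],-1],
    [[2.5,-1,159.5],[0,0,0.013],-1],
    [[2.5,-1,159.5],[0,0,0.013],-1],
    [[2.5,-1,159.5],[0,0,0.013],-1],
    [[2.5,-1,159.5],[0,0,0.013],-1]
  ],
  "newtons": 50
}}

```text
t: 24.7
tool_pos: [0.498, -0.2465, 0.024]
tool_rot: [3.142, 0.001, 2.489]
force: [-0.4, 1.0, 4.8]
finger_gap: 0.0335
grip_force: 50.0
```

```bash
cat >> h.py <<'E'
M=np.array([.696,.087]); A=np.array([.9837,.1799]); INS=-2.966
def carry():
    x,y,z=state()["tool_pos"]; p=M+A*.058
    print("lift/hover/low"); plan((x,y,z+.14,tyaw()),(*p,z+.14,INS),(*p,z+.075,INS))
def tyaw():
    T=tool(); return np.arctan2(T[1,0],T[0,0])
E
python3 -c "
from h import *
carry()"
```

```text
lift/hover/low
[-0.1, 0.0, -140.0] [0.0, 0.001, 0.0] rows>= 3
[6.2, 428.1, -140.0] [-0.0, 0.001, -0.828] rows>= 8
[6.3, 428.1, -75.0] [-0.0, 0.001, -0.828] rows>= 7
```

Emit:
{"api": "send_rows", "payload": {
  "moves": [
    [[0,0,-50],[0,0,0],-1],
    [[0,10,-100],[0,0,0],-1],
    [[0,60,-135],[0,0,-0.15],-1],
    [[0,120,-140],[0,0,-0.3],-1],
    [[0,180,-140],[0,0,-0.45],-1],
    [[0,240,-140],[0,0,-0.6],-1],
    [[2,300,-140],[0,0,-0.75],-1],
    [[6,360,-140],[0,0,-0.828],-1],
    [[6,410,-140],[0,0,-0.828],-1],
    [[6,428,-120],[0,0,-0.828],-1],
    [[6,428,-85],[0,0,-0.828],-1],
    [[6,428,-75],[0,0,-0.828],-1]
  ]
}}

```text
t: 26.2
tool_pos: [0.75, 0.0967, 0.0934]
tool_rot: [3.14, -0.009, -2.967]
force: [-0.2, 0.0, -2.9]
finger_gap: 0.0337
grip_force: 50.0
```

Emit:
{"api": "send_rows", "payload": {
  "moves": [
    [[0,0,0],[0,0,0],-1],
    [[0,0,0],[0,0,0],-1]
  ]
}}

```text
t: 26.45
tool_pos: [0.7538, 0.0965, 0.1003]
tool_rot: [-3.141, 0.002, -2.967]
force: [0.1, -0.5, -1.9]
finger_gap: 0.0336
grip_force: 50.0
```

```bash
python3 -c "
from h import *
align()"
```

```text
t 26.45 [0.7538 0.0965 0.1003] [-3.141e+00  2.000e-03 -2.967e+00] F [ 0.1 -0.5 -1.9] gap 0.03357739318431642
deck n 4731 front x 31.7 y [np.float64(-21.0), np.float64(21.2)] z -26.4 -> underside below TCP 25.1
deck profile [(205, [28.1, 1.2, -27.1]), (220, [20.2, 1.2, -28.3]), (256, [-1.5, 1.2, -27.1])]
rail x 102.5 y range [-25.2  26.2] mid 0.5 z 29.6
rail x 130.0 y range [-24.8  26.3] mid 0.73 z 29.5
foot x 31.4 y range [-15.1  16.2] mid 0.57 z 18.8
foot x 34.2 y range [-15.   16.2] mid 0.58 z 19.4
```

Emit:
{"api": "send_rows", "payload": {
  "moves": [
    [[0,0,9],[0,0,0],-1],
    [[0,0,17.5],[0,0,0],-1],
    [[0,0,17.5],[0,0,0],-1],
    [[0,0,17.5],[0,0,0],-1],
    [[0,0,17.5],[0,0,0.004],-1],
    [[5,0,17.5],[0,0,0.004],-1],
    [[10,0,17.5],[0,0,0.004],-1],
    [[14,0,17.5],[0,0,0.004],-1]
  ]
}}

```text
t: 27.5
tool_pos: [0.7387, 0.0948, 0.0813]
tool_rot: [-3.142, -0.0, -2.97]
force: [-0.8, -0.3, -1.3]
finger_gap: 0.0336
grip_force: 50.0
```

Emit:
{"api": "send_rows", "payload": {
  "moves": [
    [[4,0,-1],[0,0,0],-1],
    [[9,0,-1],[0,0,0],-1],
    [[14,0,-1],[0,0,0],-1],
    [[19,0.1,-1],[0,0,0],-1],
    [[24,0.2,-1],[0,0,0],-1],
    [[30,0.2,-1],[0,0,0],-1],
    [[36,0.2,-1],[0,0,0],-1],
    [[42,0.3,-1],[0,0,0],-1],
    [[42,0.3,-1],[0,0,0],-1]
  ]
}}

```text
t: 28.62
tool_pos: [0.6973, 0.088, 0.0822]
tool_rot: [3.142, -0.0, -2.97]
force: [0.2, 0.5, -2.2]
finger_gap: 0.0341
grip_force: 50.0
```

```bash
python3 -c "
from h import *
align()"
```

```text
t 28.625 [0.6973 0.088  0.0822] [ 3.142 -0.    -2.97 ] F [ 0.2  0.5 -2.2] gap 0.03407169031389595
deck n 4733 front x 31.9 y [np.float64(-21.1), np.float64(21.1)] z -26.7 -> underside below TCP 24.8
deck profile [(205, [28.1, 1.3, -26.6]), (220, [20.0, 1.3, -27.6]), (256, [-1.0, 1.3, -27.9])]
rail x 102.5 y range [-26.3  25. ] mid -0.63 z 11.5
rail x 130.0 y range [-26.4  24.9] mid -0.76 z 11.5
foot x 31.5 y range [-27.8  25.8] mid -1.0 z 17.2
foot x 44.8 y range [-26.7  24.3] mid -1.19 z 12.5
```

Emit:
{"api": "send_rows", "payload": {
  "moves": [
    [[8,-0.5,0],[0,0,0],-1],
    [[18,-1,0],[0,0,0],-1],
    [[30,-1,0],[0,0,0],-1],
    [[43,-1,0],[0,0,0],-1],
    [[56,-1,0],[0,0,0],-1],
    [[69,-1,0],[0,0,0],-1],
    [[82,-1,0],[0,0,0],-1],
    [[95,-1,0],[0,0,0],-1],
    [[108,-1,0],[0,0,0],-1],
    [[121,-1,0],[0,0,0],-1],
    [[134,-1,0],[0,0,0],-1],
    [[144,-1,0],[0,0,0],-1]
  ]
}}

```text
t: 30.18
tool_pos: [0.5552, 0.0624, 0.0822]
tool_rot: [3.142, -0.0, -2.97]
force: [0.3, 0.5, -2.8]
finger_gap: 0.0336
grip_force: 50.0
```

Emit:
{"api": "send_rows", "payload": {
  "moves": [
    [[8,0,0],[0,0,0],-1],
    [[16,0,0],[0,0,0],-1],
    [[22,0,0],[0,0,0],-1],
    [[26,0,0],[0,0,0],-1],
    [[29,0,0],[0,0,0],-1],
    [[29,0,0],[0,0,0],-1]
  ]
}}

```text
t: 30.92
tool_pos: [0.5274, 0.0575, 0.0822]
tool_rot: [3.142, 0.0, -2.97]
force: [0.2, -0.2, -1.5]
finger_gap: 0.0338
grip_force: 50.0
```

Emit:
{"api": "send_rows", "payload": {
  "moves": [
    [[2,0,0],[0,0,0],-1],
    [[4,0,0],[0,0,0],-1],
    [[6,0,0],[0,0,0],-1],
    [[8,0,0],[0,0,0],-1],
    [[9,0,0],[0,0,0],-1],
    [[9,0,0],[0,0,0],-1]
  ]
}}

```text
t: 31.68
tool_pos: [0.5208, 0.0561, 0.083]
tool_rot: [-3.141, 0.005, -2.971]
force: [5.2, 1.5, -2.9]
finger_gap: 0.0339
grip_force: 49.9
```

Hull 2 is closed up. Releasing it and going to the third.

Emit:
{"api": "send_rows", "payload": {
  "moves": [
    [[-1,0,0],[0,0,0],-1],
    [[-1,0,0],[0,0,0],0.6],
    [[-1,0,0],[0,0,0],0.6],
    [[-1,0,0],[0,0,0],0.6],
    [[-1,0,0],[0,0,0],0.6],
    [[-1,0,-50],[0,0,0],0.6],
    [[-1,0,-110],[0,0,0],0.6],
    [[-1,0,-115],[0,0,0],0.6]
  ],
  "newtons": 20
}}

```text
t: 32.67
tool_pos: [0.5224, 0.0559, 0.2019]
tool_rot: [-3.139, 0.009, -2.97]
force: [0.4, 0.3, -0.1]
finger_gap: 0.0743
grip_force: 0.0
```

Emit:
{"api": "send_rows", "payload": {
  "moves": [
    [[12,-58,0],[0,0,0.06],0.6],
    [[24,-116,0],[0,0,0.12],0.6],
    [[36,-174,0],[0,0,0.18],0.6],
    [[48,-232,5],[0,0,0.24],0.6],
    [[60,-290,10],[0,0,0.3],0.6],
    [[72,-348,15],[0,0,0.36],0.6],
    [[85,-404,17],[0,0,0.409],0.6],
    [[94,-436,17],[0,0,0.409],0.6],
    [[94,-436,17],[0,0,0.409],0.6],
    [[94,-436,17],[0,0,0.409],0.6]
  ]
}}

```text
t: 33.92
tool_pos: [0.5009, -0.3883, 0.1791]
tool_rot: [3.14, -0.002, 2.904]
force: [0.0, -0.0, 0.5]
finger_gap: 0.0744
grip_force: 0.0
```

Run:
```python
from h import *
c,a=hull("wrist",.5024,-.39)
plan((*c,.0235,a))
im,d,C=grab("top"); cv2.imwrite("pics/t7.png",im)
P=cloud(d,C); m=(abs(P[...,2]-.105)<.015)&(np.hypot(P[...,0]-.553,P[...,1]-.06)<.15); q=P[m][:,:2]-[.4225,.037]
t=q@A; print("decks along from stop (mm)",np.percentile(t,[1,99])*1000, np.median(q@[-A[1],A[0]])*1000)
```

```text
wrist n 1467 ctr [ 0.5024 -0.389 ] size [0.034 0.064] axis 2.876 ztop [0.051 0.055]
[-1.6, -1.0, 156.0] [0.001, -0.001, 0.029] rows>= 3
decks along from stop (mm) [  6.54917761 138.70555211] -0.5479772218930052
```

Emit:
{"api": "send_rows", "payload": {
  "moves": [
    [[-1.5,-1,55],[0,0,0.028],0.5],
    [[-1.5,-1,110],[0,0,0.028],0.4],
    [[-1.5,-1,147],[0,0,0.028],0.3],
    [[-1.5,-1,156],[0,0,0.028],0.3],
    [[-1.5,-1,156],[0,0,0.028],0.3],
    [[-1.5,-1,156],[0,0,0.028],0.3],
    [[-1.5,-1,156],[0,0,0.028],-1],
    [[-1.5,-1,156],[0,0,0.028],-1],
    [[-1.5,-1,156],[0,0,0.028],-1],
    [[-1.5,-1,156],[0,0,0.028],-1],
    [[-1.5,-1,156],[0,0,0.028],-1],
    [[-1.5,-1,156],[0,0,0.028],-1]
  ],
  "newtons": 50
}}

```text
t: 35.52
tool_pos: [0.5026, -0.3908, 0.0246]
tool_rot: [-3.141, 0.0, 2.876]
force: [-0.8, 1.0, 5.5]
finger_gap: 0.0338
grip_force: 49.4
```

```bash
python3 -c "
from h import *
carry()"
```

```text
lift/hover/low
[-0.1, -0.0, -140.0] [-0.0, 0.0, -0.0] rows>= 3
[-113.5, 536.8, -140.0] [-0.0, 0.0, -0.441] rows>= 10
[-113.4, 536.8, -75.0] [-0.0, 0.0, -0.441] rows>= 9
```

Emit:
{"api": "send_rows", "payload": {
  "moves": [
    [[0,0,-55],[0,0,0],-1],
    [[0,5,-110],[0,0,0],-1],
    [[-10,50,-140],[0,0,-0.06],-1],
    [[-22,108,-140],[0,0,-0.12],-1],
    [[-34,165,-140],[0,0,-0.17],-1],
    [[-46,222,-140],[0,0,-0.22],-1],
    [[-58,279,-140],[0,0,-0.28],-1],
    [[-70,336,-140],[0,0,-0.34],-1],
    [[-82,393,-140],[0,0,-0.39],-1],
    [[-94,450,-140],[0,0,-0.441],-1],
    [[-106,505,-135],[0,0,-0.441],-1],
    [[-113.5,536,-125],[0,0,-0.441],-1]
  ]
}}

```text
t: 37.02
tool_pos: [0.7534, 0.0997, 0.1479]
tool_rot: [3.141, -0.0, -2.964]
force: [0.6, -0.5, -2.1]
finger_gap: 0.0338
grip_force: 49.4
```

Emit:
{"api": "send_rows", "payload": {
  "moves": [
    [[0,0,20],[0,0,0],-1],
    [[0,0,40],[0,0,0],-1],
    [[0,0,50],[0,0,0],-1],
    [[0,0,50],[0,0,0],-1],
    [[0,0,50],[0,0,0],-1],
    [[0,0,50],[0,0,0],-1]
  ]
}}

```text
t: 37.78
tool_pos: [0.7534, 0.0964, 0.1005]
tool_rot: [-3.141, 0.002, -2.967]
force: [0.5, 0.2, -1.5]
finger_gap: 0.0337
grip_force: 49.4
```

```bash
python3 -c "
from h import *
align()"
```

```text
t 37.775 [0.7534 0.0964 0.1005] [-3.141e+00  2.000e-03 -2.967e+00] F [ 0.5  0.2 -1.5] gap 0.033670231544088214
deck n 4742 front x 31.4 y [np.float64(-21.2), np.float64(21.2)] z -26.4 -> underside below TCP 25.1
deck profile [(205, [27.5, 1.2, -26.6]), (220, [19.3, 1.2, -27.1]), (256, [-2.9, 1.2, -25.6])]
rail x 102.5 y range [-24.7  26.7] mid 0.97 z 29.3
rail x 130.0 y range [-24.7  26.6] mid 0.98 z 29.3
foot x 31.5 y range [-15.8  15.6] mid -0.11 z 18.8
foot x 33.8 y range [-15.8  15.4] mid -0.17 z 19.3
```

Emit:
{"api": "send_rows", "payload": {
  "moves": [
    [[0,1,9],[0,0,0],-1],
    [[0,1,17],[0,0,0],-1],
    [[0,1,17],[0,0,0],-1],
    [[0,1,17],[0,0,0],-1],
    [[0,1,17],[0,0,0],-1],
    [[5,1,17],[0,0,0],-1],
    [[10,1,17],[0,0,0],-1],
    [[10,1,17],[0,0,0],-1]
  ]
}}

```text
t: 38.83
tool_pos: [0.7423, 0.0958, 0.0824]
tool_rot: [3.142, -0.0, -2.966]
force: [-0.3, -0.4, -2.4]
finger_gap: 0.0336
grip_force: 49.4
```

Emit:
{"api": "send_rows", "payload": {
  "moves": [
    [[5,0,0],[0,0,0],-1],
    [[10,0,0],[0,0,0],-1],
    [[15,0,0],[0,0,0],-1],
    [[20,0,0],[0,0,0],-1],
    [[25,0,0],[0,0,0],-1],
    [[31,0,0],[0,0,0],-1],
    [[37,0,0],[0,0,0],-1],
    [[44,0,0],[0,0,0],-1],
    [[44,0,0],[0,0,0],-1]
  ]
}}

```text
t: 39.95
tool_pos: [0.6989, 0.0881, 0.0823]
tool_rot: [3.141, -0.0, -2.966]
force: [0.2, -0.0, -1.5]
finger_gap: 0.0336
grip_force: 49.4
```

```bash
python3 -c "
from h import *
align()"
```

```text
t 39.95 [0.6989 0.0881 0.0823] [ 3.141 -0.    -2.966] F [ 0.2 -0.  -1.5] gap 0.03364560869854567
deck n 4736 front x 31.8 y [np.float64(-21.1), np.float64(21.1)] z -26.1 -> underside below TCP 25.4
deck profile [(205, [28.1, 1.3, -26.6]), (220, [20.3, 1.3, -28.2]), (256, [-2.1, 1.3, -26.0])]
rail x 102.5 y range [-25.7  25.5] mid -0.05 z 11.5
rail x 130.0 y range [-25.7  25.5] mid -0.12 z 11.5
foot x 31.5 y range [-27.9  26.5] mid -0.71 z 17.8
foot x 44.8 y range [-26.1  25.3] mid -0.35 z 12.4
```

Emit:
{"api": "send_rows", "payload": {
  "moves": [
    [[8,0,0],[0,0,0],-1],
    [[18,0,0],[0,0,0],-1],
    [[30,0,0],[0,0,0],-1],
    [[43,0,0],[0,0,0],-1],
    [[56,0,0],[0,0,0],-1],
    [[69,0,0],[0,0,0],-1],
    [[82,0,0],[0,0,0],-1],
    [[94,0,0],[0,0,0],-1],
    [[102,0,0],[0,0,0],-1],
    [[107,0,0],[0,0,0],-1],
    [[109,0,0],[0,0,0],-1],
    [[109,0,0],[0,0,0],-1]
  ]
}}

```text
t: 41.5
tool_pos: [0.592, 0.0691, 0.0822]
tool_rot: [-3.142, -0.0, -2.966]
force: [0.1, -1.0, -1.0]
finger_gap: 0.0339
grip_force: 49.4
```

Emit:
{"api": "send_rows", "payload": {
  "moves": [
    [[2,0,0],[0,0,0],-1],
    [[4,0,0],[0,0,0],-1],
    [[6,0,0],[0,0,0],-1],
    [[7,0,0],[0,0,0],-1],
    [[7,0,0],[0,0,0],-1]
  ]
}}

```text
t: 42.12
tool_pos: [0.5859, 0.0681, 0.0823]
tool_rot: [3.142, 0.002, -2.967]
force: [3.3, 1.4, -4.2]
finger_gap: 0.0336
grip_force: 49.4
```

Emit:
{"api": "send_rows", "payload": {
  "moves": [
    [[1.5,0,0],[0,0,0],-1],
    [[1.5,0,0],[0,0,0],-1],
    [[0,0,0],[0,0,0],0.6],
    [[0,0,0],[0,0,0],0.6],
    [[0,0,0],[0,0,0],0.6],
    [[0,0,0],[0,0,0],0.6],
    [[0,0,-50],[0,0,0],0.6],
    [[0,0,-110],[0,0,0],0.6],
    [[0,0,-115],[0,0,0],0.6]
  ],
  "newtons": 20
}}

```text
t: 43.25
tool_pos: [0.5881, 0.0678, 0.2025]
tool_rot: [-3.139, 0.009, -2.966]
force: [0.4, -0.3, -0.4]
finger_gap: 0.0742
grip_force: 0.0
```

Emit:
{"api": "send_rows", "payload": {
  "moves": [
    [[6,58,0],[0,0,-0.12],0.6],
    [[12,116,0],[0,0,-0.24],0.6],
    [[17,175,5],[0,0,-0.36],0.6],
    [[22,234,10],[0,0,-0.48],0.6],
    [[28,294,17],[0,0,-0.594],0.6],
    [[28,294,17],[0,0,-0.594],0.6],
    [[28,294,17],[0,0,-0.594],0.6],
    [[28,294,17],[0,0,-0.594],0.6]
  ]
}}

```text
t: 44.25
tool_pos: [0.507, 0.3511, 0.18]
tool_rot: [-3.141, -0.001, -2.375]
force: [0.3, -0.1, 0.3]
finger_gap: 0.0747
grip_force: 0.0
```

Run:
```python
from h import *
c,a=hull("wrist",.5075,.3526); 
plan((*c,.0235,a),(*c,.0235,a+np.pi))
im,d,C=grab("top"); P=cloud(d,C); m=(abs(P[...,2]-.105)<.012)&(abs((P[...,:2]-[.553,.0608])@[-A[1],A[0]])<.025)&(abs((P[...,:2]-[.553,.0608])@A)<.16); q=P[m][:,:2]-[.4225,.037]
t=q@A*1000; h,e=np.histogram(t,bins=np.arange(0,280,6)); print(np.percentile(t,[1,99]),h)
```

```text
wrist n 1509 ctr [0.5083 0.3536] size [0.064 0.034] axis 0.782 ztop [0.051 0.055]
[-2.7, 1.0, 156.7] [-0.0, 0.0, 3.126] rows>= 17
[-2.7, 1.0, 156.7] [-0.0, -0.0, -0.016] rows>= 3
[  7.91784803 195.14683935] [ 4 13 17 24 24 26 24 27 25 22 19  6 11 19 21 26 24 26 26 23 23 19  5 12
 18 23 23 26 25 22 27 23 18  0  0  0  0  0  0  0  0  0  0  0  0  0]
```

Emit:
{"api": "send_rows", "payload": {
  "moves": [
    [[-2.5,1,55],[0,0,-0.016],0.5],
    [[-2.5,1,110],[0,0,-0.016],0.4],
    [[-2.5,1,147],[0,0,-0.016],0.3],
    [[-2.5,1,156.5],[0,0,-0.016],0.3],
    [[-2.5,1,156.5],[0,0,-0.016],0.3],
    [[-2.5,1,156.5],[0,0,-0.016],0.3],
    [[-2.5,1,156.5],[0,0,-0.016],-1],
    [[-2.5,1,156.5],[0,0,-0.016],-1],
    [[-2.5,1,156.5],[0,0,-0.016],-1],
    [[-2.5,1,156.5],[0,0,-0.016],-1],
    [[-2.5,1,156.5],[0,0,-0.016],-1],
    [[-2.5,1,156.5],[0,0,-0.016],-1]
  ],
  "newtons": 50
}}

```text
t: 45.85
tool_pos: [0.5079, 0.355, 0.0242]
tool_rot: [-3.141, 0.001, -2.356]
force: [0.1, -1.1, 5.1]
finger_gap: 0.0339
grip_force: 50.0
```

```bash
python3 -c "
from h import *
carry()"
```

```text
lift/hover/low
[-0.1, -0.1, -140.0] [-0.0, 0.001, -0.0] rows>= 3
[8.6, -355.6, -139.8] [-0.0, 0.001, 0.61] rows>= 7
[8.6, -355.5, -74.8] [-0.0, 0.001, 0.61] rows>= 6
```

Emit:
{"api": "send_rows", "payload": {
  "moves": [
    [[0,0,-55],[0,0,0],-1],
    [[0,-5,-110],[0,0,0],-1],
    [[0,-50,-140],[0,0,0.1],-1],
    [[2,-108,-140],[0,0,0.2],-1],
    [[4,-165,-140],[0,0,0.3],-1],
    [[6,-222,-140],[0,0,0.4],-1],
    [[8,-279,-140],[0,0,0.5],-1],
    [[8.5,-330,-140],[0,0,0.61],-1],
    [[8.5,-355,-120],[0,0,0.61],-1],
    [[8.5,-355,-90],[0,0,0.61],-1],
    [[8.5,-355,-75],[0,0,0.61],-1],
    [[8.5,-355,-75],[0,0,0.61],-1]
  ]
}}

```text
t: 47.35
tool_pos: [0.751, 0.0985, 0.0964]
tool_rot: [3.141, -0.004, -2.966]
force: [0.2, 0.1, -0.4]
finger_gap: 0.0335
grip_force: 50.0
```

Emit:
{"api": "send_rows", "payload": {
  "moves": [
    [[0,0,0],[0,0,0],-1],
    [[0,0,0],[0,0,0],-1],
    [[0,0,0],[0,0,0],-1]
  ]
}}

```text
t: 47.72
tool_pos: [0.7529, 0.0982, 0.1]
tool_rot: [-3.141, 0.002, -2.966]
force: [-0.5, 0.4, -1.3]
finger_gap: 0.0333
grip_force: 50.0
```

```bash
python3 -c "
from h import *
align()"
```

```text
t 47.725 [0.7529 0.0982 0.1   ] [-3.141e+00  2.000e-03 -2.966e+00] F [-0.5  0.4 -1.3] gap 0.03326586077225787
deck n 5737 front x 32.8 y [np.float64(-20.7), np.float64(20.8)] z -27.0 -> underside below TCP 24.5
deck profile [(205, [27.5, 1.3, -27.0]), (220, [20.2, 1.3, -29.8]), (256, [-2.4, 1.3, -26.8])]
rail x 102.5 y range [-25.7  25.6] mid -0.07 z 28.7
rail x 130.0 y range [-25.8  25.5] mid -0.16 z 28.7
foot x 31.5 y range [-15.   16.4] mid 0.66 z 18.4
foot x 34.2 y range [-14.9  16.2] mid 0.67 z 18.6
```

Emit:
{"api": "send_rows", "payload": {
  "moves": [
    [[0,-0.7,9],[0,0,0],-1],
    [[0,-0.7,16.7],[0,0,0],-1],
    [[0,-0.7,16.7],[0,0,0],-1],
    [[0,-0.7,16.7],[0,0,0],-1],
    [[0,-0.7,16.7],[0,0,0],-1],
    [[5,-0.7,16.7],[0,0,0],-1],
    [[10,-0.7,16.7],[0,0,0],-1],
    [[10,-0.7,16.7],[0,0,0],-1]
  ]
}}

```text
t: 48.78
tool_pos: [0.7423, 0.0955, 0.0822]
tool_rot: [3.142, -0.0, -2.966]
force: [0.4, -0.0, -1.6]
finger_gap: 0.0339
grip_force: 50.0
```

Emit:
{"api": "send_rows", "payload": {
  "moves": [
    [[5,0,0],[0,0,0],-1],
    [[10,0,0],[0,0,0],-1],
    [[15,0,0],[0,0,0],-1],
    [[20,0,0],[0,0,0],-1],
    [[25,0,0],[0,0,0],-1],
    [[31,0,0],[0,0,0],-1],
    [[37,0,0],[0,0,0],-1],
    [[44,0,0],[0,0,0],-1],
    [[44,0,0],[0,0,0],-1]
  ]
}}

```text
t: 49.9
tool_pos: [0.6988, 0.0878, 0.0821]
tool_rot: [3.142, -0.0, -2.966]
force: [-0.2, -0.3, -2.0]
finger_gap: 0.0335
grip_force: 50.0
```

```bash
python3 -c "
from h import *
align()"
```

```text
t 49.9 [0.6988 0.0878 0.0821] [ 3.142 -0.    -2.966] F [-0.2 -0.3 -2. ] gap 0.03348535635730179
deck n 5742 front x 33.4 y [np.float64(-20.7), np.float64(20.7)] z -26.7 -> underside below TCP 24.8
deck profile [(205, [28.1, 1.3, -26.8]), (220, [21.2, 1.3, -30.5]), (256, [-2.1, 1.3, -25.9])]
rail x 102.4 y range [-25.2  26.4] mid 0.56 z 11.3
rail x 130.0 y range [-25.6  26.4] mid 0.41 z 11.3
foot x 31.5 y range [-27.2  28.5] mid 0.62 z 17.0
foot x 44.8 y range [-25.1  26.3] mid 0.56 z 12.6
```

Emit:
{"api": "send_rows", "payload": {
  "moves": [
    [[8,0,0],[0,0,0],-1],
    [[17,0,0],[0,0,0],-1],
    [[27,0,0],[0,0,0],-1],
    [[36,0,0],[0,0,0],-1],
    [[42,0,0],[0,0,0],-1],
    [[45,0,0],[0,0,0],-1],
    [[47,0,0],[0,0,0],-1],
    [[49,0,0],[0,0,0],-1],
    [[51,0,0],[0,0,0],-1],
    [[51,0,0],[0,0,0],-1]
  ]
}}

```text
t: 51.2
tool_pos: [0.6513, 0.0793, 0.0827]
tool_rot: [-3.141, 0.005, -2.967]
force: [4.7, 0.6, -1.8]
finger_gap: 0.0335
grip_force: 50.0
```

Emit:
{"api": "send_rows", "payload": {
  "moves": [
    [[2,0,0],[0,0,0],-1],
    [[2,0,0],[0,0,0],-1],
    [[0,0,0],[0,0,0],0.6],
    [[0,0,0],[0,0,0],0.6],
    [[0,0,0],[0,0,0],0.6],
    [[0,0,0],[0,0,0],0.6],
    [[0,0,-50],[0,0,0],0.6],
    [[0,0,-110],[0,0,0],0.6],
    [[0,0,-115],[0,0,0],0.6]
  ],
  "newtons": 20
}}

```text
t: 52.32
tool_pos: [0.652, 0.0789, 0.2029]
tool_rot: [-3.139, 0.01, -2.966]
force: [0.4, -0.4, -0.4]
finger_gap: 0.0745
grip_force: 0.0
```

Emit:
{"api": "send_rows", "payload": {
  "moves": [
    [[0,60,-20],[0,0,0],0.6],
    [[0,120,-40],[0,0,0],0.6],
    [[0,180,-40],[0,0,0],0.6],
    [[0,180,-40],[0,0,0],0.6]
  ]
}}

```text
t: 52.82
tool_pos: [0.6158, 0.2608, 0.236]
tool_rot: [3.14, -0.001, -2.96]
force: [0.2, -0.2, -0.5]
finger_gap: 0.0744
grip_force: 0.0
```

```bash
cat >> h.py <<'E'
def wheel(C0=np.array([.553,.0608]),save=None):
    im,d,C=grab("top"); P=cloud(d,C); hsv=cv2.cvtColor(im,cv2.COLOR_BGR2HSV)
    if save: cv2.imwrite(save,cv2.resize(im[120:270,150:350],None,fx=3,fy=3,interpolation=cv2.INTER_CUBIC))
    r=P[...,:2]-C0; n=[-A[1],A[0]]
    m=(abs(P[...,2]-.105)<.012)&(abs(r@n)<.025)&(abs(r@A)<.16); q=P[m][:,:2]-[.4225,.037]; t=q@A*1000
    if len(t): h,_=np.histogram(t,bins=np.arange(0,288,6)); print("decks",np.percentile(t,[1,99]),h)
    R0=np.hypot(r[...,0],r[...,1])
    k=(R0>.09)&(R0<.15)&(P[...,2]>.085)&(hsv[...,2]<80)&(abs(r@n)>.05); v,u=np.where(k)
    if len(u): print("knob n",len(u),onplane([np.c_[u,v].mean(0)],C,.1))
    o=onplane(np.c_[np.tile(np.arange(512),384),np.repeat(np.arange(384),512)],C,.05)[:,:2].reshape(384,512,2)-C0; R1=np.hypot(o[...,0],o[...,1])
    k=(R1>.1)&(R1<.15)&(hsv[...,1]<70)&(hsv[...,2]>150); v,u=np.where(k)
    if len(u): p=o[v,u].mean(0); print("mark n",len(u),p+C0,"angle deg",np.degrees(np.arctan2(p[1],p[0])))
E
python3 - <<'E'
from h import *
wheel(save="pics/t8.png"); s=state(); print(s["tool_pos"],s["tool_rot"])
plan((.5747,-.0597,.18,-2.966),(.5747,-.0597,.076,-2.966))
E
```

```text
decks [  8.9743552  254.71274604] [ 4 13 17 23 24 26 24 27 25 22 19  6 11 19 20 26 25 25 26 23 23 19  5 11
 19 21 26 25 26 21 26 23 17 20 24 24 25 23 24 24 22 17 12  3  0  0  0]
knob n 1457 [[0.58124744 0.26551542 0.1       ]]
mark n 34 [0.52988196 0.1898375 ] angle deg 100.1572104488431
[0.61649408 0.25825573 0.23573958] [-3.14138302e+00 -1.81822538e-03 -2.96239002e+00]
[97.7, -305.4, 56.0] [-0.0, -0.002, 0.004] rows>= 6
[97.5, -305.4, 160.0] [-0.0, -0.002, 0.004] rows>= 6
```

View pics/t8.png

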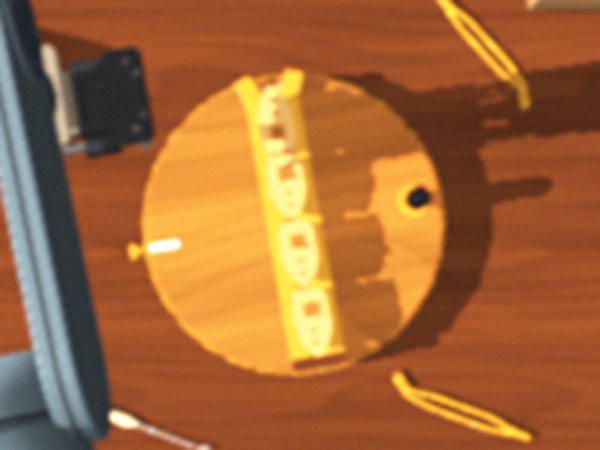

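All four hulls show as a closed row from the stop at (315,350) up to the mouth, the mark is at the pointer at (160,247), and the knob is at (418,198). Next I'll go to the knob.

Emit:
{"api": "send_rows", "payload": {
  "moves": [
    [[20,-60,10],[0,0,0.004],0.3],
    [[40,-120,20],[0,0,0.004],0.2],
    [[60,-180,30],[0,0,0.004],0.1],
    [[80,-240,40],[0,0,0.004],0],
    [[97.5,-300,50],[0,0,0.004],0],
    [[97.5,-305.5,56],[0,0,0.004],0],
    [[97.5,-305.5,56],[0,0,0.004],0],
    [[97.5,-305.5,56],[0,0,0.004],0]
  ]
}}

```text
t: 53.88
tool_pos: [0.5751, -0.0607, 0.181]
tool_rot: [3.141, -0.0, -2.97]
force: [0.1, 0.5, -0.4]
finger_gap: 0.0463
grip_force: 0.0
```

Run:
```python
from h import *
im,d,C=grab("wrist"); P=cloud(d,C); m=(P[...,2]>.095)&(P[...,2]<.12)&(np.hypot(P[...,0]-.575,P[...,1]+.06)<.03); q=P[m]
c,r=cv2.minEnclosingCircle(q[:,:2].astype(np.float32)) ; print("knob",len(q),c,r,q[:,2].max(),np.median(q[:,:2],0)); 
print(state()["tool_pos"],state()["tool_rot"]); plan((*c,.077,-2.966))
```

```text
knob 518 (0.5751755237579346, -0.05787040293216705) 0.011089013889431953 0.11659176215478612 [ 0.5722318  -0.05842659]
[ 0.57527387 -0.06032912  0.18115471] [ 3.14130480e+00  3.33031040e-04 -2.96889108e+00]
[-0.3, 2.4, 104.2] [0.0, 0.0, -0.003] rows>= 2
```

Emit:
{"api": "send_rows", "payload": {
  "moves": [
    [[0,2.4,50],[0,0,0],0],
    [[0,2.4,95],[0,0,0],0],
    [[0,2.4,104],[0,0,0],0],
    [[0,2.4,104],[0,0,0],0],
    [[0,2.4,104],[0,0,0],0],
    [[0,2.4,104],[0,0,0],-1],
    [[0,2.4,104],[0,0,0],-1],
    [[0,2.4,104],[0,0,0],-1],
    [[0,2.4,104],[0,0,0],-1],
    [[0,2.4,104],[0,0,0],-1]
  ],
  "newtons": 12
}}

```text
t: 55.18
tool_pos: [0.5748, -0.059, 0.0774]
tool_rot: [3.141, 0.0, -2.97]
force: [-0.7, 1.6, 5.0]
finger_gap: 0.0216
grip_force: 12.0
```

Run:
```python
from h import *
s=state(); print(s["tool_pos"],s["tool_rot"],s["force"],s["finger_gap"],s["grip_force"])
Rt=tool()[:3,:3]; f0=np.radians(-79.9)
for c in range(4):
    b=f0+c*np.pi/2; rows=[]
    for i in range(1,13):
        f=b+i*np.pi/24; w=.122*np.array([np.cos(f)-np.cos(b),np.sin(f)-np.sin(b),0])
        rows.append(np.round((Rt.T@w)[:2]*1000,1).tolist())
    print(c,rows)
```

```text
[ 0.5747513  -0.05899167  0.07739487] [ 3.14133284e+00  4.30471341e-04 -2.97035179e+00] [-0.69177972  1.56775615  5.03101725] 0.021593650282990155 12.000437825918198
0 [[-15.9, 1.1], [-31.6, 4.3], [-46.6, 9.5], [-60.9, 16.7], [-74.1, 25.6], [-86.1, 36.2], [-96.5, 48.2], [-105.3, 61.5], [-112.3, 75.9], [-117.4, 91.0], [-120.4, 106.7], [-121.4, 122.6]]
1 [[1.1, 15.9], [4.3, 31.6], [9.5, 46.6], [16.7, 60.9], [25.6, 74.1], [36.2, 86.1], [48.2, 96.5], [61.5, 105.3], [75.9, 112.3], [91.0, 117.4], [106.7, 120.4], [122.6, 121.4]]
2 [[15.9, -1.1], [31.6, -4.3], [46.6, -9.5], [60.9, -16.7], [74.1, -25.6], [86.1, -36.2], [96.5, -48.2], [105.3, -61.5], [112.3, -75.9], [117.4, -91.0], [120.4, -106.7], [121.4, -122.6]]
3 [[-1.1, -15.9], [-4.3, -31.6], [-9.5, -46.6], [-16.7, -60.9], [-25.6, -74.1], [-36.2, -86.1], [-48.2, -96.5], [-61.5, -105.3], [-75.9, -112.3], [-91.0, -117.4], [-106.7, -120.4], [-122.6, -121.4]]
```

Emit:
{"api": "send_rows", "payload": {
  "moves": [
    [[-15.9,1.1,0],[0,0,0],-1],
    [[-31.6,4.3,0],[0,0,0],-1],
    [[-46.6,9.5,0],[0,0,0],-1],
    [[-60.9,16.7,0],[0,0,0],-1],
    [[-74.1,25.6,0],[0,0,0],-1],
    [[-86.1,36.2,0],[0,0,0],-1],
    [[-96.5,48.2,0],[0,0,0],-1],
    [[-105.3,61.5,0],[0,0,0],-1],
    [[-112.3,75.9,0],[0,0,0],-1],
    [[-117.4,91,0],[0,0,0],-1],
    [[-120.4,106.7,0],[0,0,0],-1],
    [[-121.4,122.6,0],[0,0,0],-1]
  ]
}}

```text
t: 56.68
tool_pos: [0.6736, 0.0821, 0.0774]
tool_rot: [-3.14, 0.0, -2.971]
force: [-3.2, -1.8, 4.9]
finger_gap: 0.022
grip_force: 12.0
```

Run:
```python
from h import *
s=state(); print(s["tool_pos"],s["tool_rot"],s["force"],s["ft_torque"])
C0=np.array([.5536,.0622]); r=np.array(s["tool_pos"][:2])-C0; print(np.hypot(*r),np.degrees(np.arctan2(r[1],r[0])))
```

```text
[0.67359534 0.08208446 0.07736842] [-3.14048950e+00  3.04358280e-04 -2.97056678e+00] [-3.22587133 -1.82616383  4.89683967] [-0.13206986  0.31391023 -0.02571077]
0.12163171410248594 9.40899527515139
```

Smooth, with small forces. Continuing.

Emit:
{"api": "send_rows", "payload": {
  "moves": [
    [[1.1,15.9,0],[0,0,0],-1],
    [[4.3,31.6,0],[0,0,0],-1],
    [[9.5,46.6,0],[0,0,0],-1],
    [[16.7,60.9,0],[0,0,0],-1],
    [[25.6,74.1,0],[0,0,0],-1],
    [[36.2,86.1,0],[0,0,0],-1],
    [[48.2,96.5,0],[0,0,0],-1],
    [[61.5,105.3,0],[0,0,0],-1],
    [[75.9,112.3,0],[0,0,0],-1],
    [[91,117.4,0],[0,0,0],-1],
    [[106.7,120.4,0],[0,0,0],-1],
    [[122.6,121.4,0],[0,0,0],-1]
  ]
}}

```text
t: 58.18
tool_pos: [0.5317, 0.1814, 0.0774]
tool_rot: [-3.142, 0.002, -2.97]
force: [1.3, -2.3, 5.8]
finger_gap: 0.0217
grip_force: 12.0
```

Emit:
{"api": "send_rows", "payload": {
  "moves": [
    [[15.9,-1.1,0],[0,0,0],-1],
    [[31.6,-4.3,0],[0,0,0],-1],
    [[46.6,-9.5,0],[0,0,0],-1],
    [[60.9,-16.7,0],[0,0,0],-1],
    [[74.1,-25.6,0],[0,0,0],-1],
    [[86.1,-36.2,0],[0,0,0],-1],
    [[96.5,-48.2,0],[0,0,0],-1],
    [[105.3,-61.5,0],[0,0,0],-1],
    [[112.3,-75.9,0],[0,0,0],-1],
    [[117.4,-91,0],[0,0,0],-1],
    [[120.4,-106.7,0],[0,0,0],-1],
    [[121.4,-122.6,0],[0,0,0],-1]
  ]
}}

```text
t: 59.68
tool_pos: [0.4331, 0.0395, 0.0773]
tool_rot: [3.141, 0.001, -2.971]
force: [1.4, 1.5, 5.3]
finger_gap: 0.0217
grip_force: 12.0
```

Emit:
{"api": "send_rows", "payload": {
  "moves": [
    [[-1.1,-15.9,0],[0,0,0],-1],
    [[-4.3,-31.6,0],[0,0,0],-1],
    [[-9.5,-46.6,0],[0,0,0],-1],
    [[-16.7,-60.9,0],[0,0,0],-1],
    [[-25.6,-74.1,0],[0,0,0],-1],
    [[-36.2,-86.1,0],[0,0,0],-1],
    [[-48.2,-96.5,0],[0,0,0],-1],
    [[-61.5,-105.3,0],[0,0,0],-1],
    [[-75.9,-112.3,0],[0,0,0],-1],
    [[-91,-117.4,0],[0,0,0],-1],
    [[-106.7,-120.4,0],[0,0,0],-1],
    [[-122.6,-121.4,0],[0,0,0],-1]
  ]
}}

```text
t: 61.18
tool_pos: [0.5748, -0.059, 0.0773]
tool_rot: [3.141, 0.0, -2.971]
force: [-1.6, 2.0, 8.8]
finger_gap: 0.0219
grip_force: 12.0
```

Emit:
{"api": "send_rows", "payload": {
  "moves": [
    [[0,0,0],[0,0,0],-1],
    [[0,0,0],[0,0,0],-1],
    [[0,0,0],[0,0,0],-1],
    [[0,0,0],[0,0,0],-1]
  ]
}}

```text
t: 61.68
tool_pos: [0.5748, -0.0589, 0.0774]
tool_rot: [-3.141, 0.001, -2.97]
force: [0.0, 1.1, 5.5]
finger_gap: 0.0217
grip_force: 12.0
```

Run:
```python
from h import *
wheel()
```

```text
decks [  9.09892353 254.37150326] [ 4 12 17 20 25 26 24 27 25 22 19  6 11 19 21 26 25 25 26 22 24 18  5 12
 18 22 25 27 23 24 24 25 16 19 24 25 23 24 24 25 23 15 13  3  0  0  0]
knob n 123 [[ 0.56027072 -0.08986206  0.1       ]]
mark n 220 [0.52583633 0.02155338] angle deg -124.6881798050941
```

Emit:
{"api": "send_rows", "payload": {
  "moves": [
    [[0,0,0],[0,0,0],0],
    [[0,0,0],[0,0,0],0],
    [[0,0,0],[0,0,0],0],
    [[0,0,0],[0,0,0],0],
    [[0,0,-50],[0,0,0],0],
    [[0,0,-110],[0,0,0],0],
    [[0,-60,-140],[0,0,0],0],
    [[0,-120,-140],[0,0,0],0],
    [[0,-180,-140],[0,0,0],0],
    [[0,-200,-140],[0,0,0],0],
    [[0,-200,-140],[0,0,0],0]
  ]
}}

```text
t: 63.1
tool_pos: [0.6084, -0.2572, 0.2161]
tool_rot: [3.14, -0.001, -2.973]
force: [-0.4, -0.3, -0.3]
finger_gap: 0.0466
grip_force: 0.0
```

Run:
```python
from h import *
wheel(save="pics/t9.png"); s=state(); print(s["t"],s["tool_pos"],s["force"])
```

```text
decks [  8.49240241 254.75912175] [ 5 13 17 23 25 26 24 27 25 21 19  5 11 19 21 26 24 25 26 23 22 18  4 13
 18 21 25 25 27 20 23 24 17 19 24 24 24 25 23 26 21 18 11  3  0  0  0]
knob n 25 [[ 0.5741817  -0.06042141  0.1       ]]
mark n 34 [0.52988196 0.1898375 ] angle deg 100.1572104488431
63.15 [ 0.60838702 -0.25567732  0.21635701] [1.02054277 0.3019495  0.62389273]
```

View pics/t9.png

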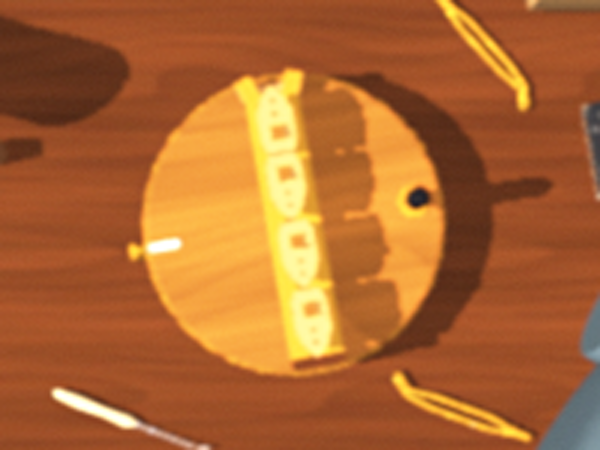

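The mark is back at the pointer at (160,246), the same 100.16° as before the turn. The four hulls stand in a closed row, and the gripper is clear.

```bash
python3 -c "
from workcell import order
print(order.sign_off())"
```

```text
the job is handed in; nothing more can be done
None
```

I handed the job in at about 63 s: all four hulls stand in a closed row against the stop block, and the stand made one full turn with its white mark back at the pointer (the sign-off returned no verdict).

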